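# Gauge the miniature frames and sort them for fitting

## Robot

A 6-joint arm with a two-finger parallel gripper is mounted at the origin on the work surface. World frame = base frame: x ahead of the robot, y to its left, z up, the work surface at z = 0. Lengths are in m, angles in rad, forces in N, time in s.
With the tool pointing down it reaches from about 0.35 to 0.875 m from the base axis. Payload 4.2 kg.
Tool frame: the origin (TCP) lies midway between the tips of the shut fingers; the grasp point (between the pads) lies 19 mm behind it; z points along the fingers, y is the line along which they close (so a half turn about z gives the same grasp; the last joint's range is limited). The gripper opens to 87 mm and grips with 3 to 60 N. Pads are 19 mm wide; open, the fingers measure 117 mm over their backs; the gripper's body (75 mm by 190 mm) begins 51 mm behind the grasp point.
Start: joints at [1.499, 0.385, 0.008, 0, -1.194, -0.259], TCP at [0.203, 0.591, 0.223] pointing down, gripper open.
Joint ranges: [-3.14, 3.14], [-1.21, 2.06], [-1.07, 1.41], [-3.16, 2.05], [-2.99, -0.16], [-3.1, 3.1]. Speed limits (rad/s): [2.79, 2.79, 3.14, 3.14, 3.14, 3.14].

## Interface

Orientations are given as a rotation vector (axis times angle).
In Python, from workcell import state, snapshot, camera_params, hand_in gives the robot as it stands.
- The arm moves only by the tool apply_moves, never from a script. Its argument "targets" is a list that holds one entry, the list of rows, each a list of 7 numbers: the turn, a rotation vector about the tool's x, y, z in rad, then the shift along the tool's x, y, z in mm, then the finger opening in mm, from 0 to 87. In form: [[[ax, ay, az, x, y, z, fingers], ...]]. A call has 1 to 8 rows; each row is the pose to reach, as a shift and turn from the pose commanded when the call began, along the tool's axes at that moment; what a row does not reach only later rows make up. A row lasts 1/10 s, in which the tool goes at most 50 mm and 8.59 degrees, less where a joint would pass 70% of its speed; a pose out of reach is approached as far as the arm can. A call with a gripper value outside its range is refused whole. The fingers move at their own pace and stop on an object; the grip force is fixed at half the most. Time passes only in rows, so rows that repeat a pose let the fingers close. It gives the time, the measured TCP pose, the force, the opening and the grip force at its end, in the units of the state.
- state(): the state, without advancing time (a new reading comes with each control period).
- snapshot(name): name is "scene" or "top" or "wrist"; returns the picture (400x640x3 uint8, red, green, blue); there is no depth.
- camera_params(name): a dict with "intrinsics" (3x3 intrinsics, pixels), "distortion" ([k1, k2, p1, p2, k3] as OpenCV has them; the pictures are not rectified), "R" (3x3) and "t" (3): a world point X has camera coordinates R X + t. Camera axes: x right, y down, z forward; pixel columns grow to the right and rows downward; lengths in m; the calibration is good to about 2 mm. A picture is of the moment at which its call begins: read the wrist's pose just before it. camera_params takes no time and is no camera call; for the wrist camera it gives the pose at the moment of the call.
- hand_in(): hands the job in; it is judged then, once.
The state is a dict: "time": time; "joints": joint angles; "qvel": joint speeds; "joint_torque": joint torques, N m; "tool_pos": TCP position; "ee_rot": TCP orientation; "force": force on the tool from outside, world axes, zero at the start; "torque": the same for the moment, N m; "opening": finger opening in m; "finger_force": force on a finger pad.
Only numpy, scipy, OpenCV 4.12 (cv2) and the standard library are available. Lean on these libraries where they do the work, as an engineer would, in place of code of your own. Each camera call takes 0.05 s, during which the arm holds its last target. There are 200 camera calls.

## Task

Check the gap at the head of every miniature frame: holding the feeler gauge upright, try its blade from above, without ramming it, in the gap beside the head rail. A frame that lets the blade slide down to the floor goes into the green tray, one that stops it goes into the yellow tray, each lying flat and face up on the tray's floor. When finished, stand the gauge back in its slot in the block, and tip over neither the frames nor the ink.

Things in the scene. Friction and masses are not known exactly. Their poses are not given: they have to be found in the camera images.
- frame_a: miniature floater frame with brown wood rails, face up: 66 mm long (x), 60 wide (y), 26 high, 0.3 kg, loose; may be absent. Origin: centre of underside, z up. Its +x end is the head, marked by a brass plate on the head rail's top. Rails: head 8 mm, foot 16, sides 7. Inside, black, is a square-edged panel, stiffly wedged in, its top 2 mm below the rails'. It slides on the cloth at a light push.
- frame_a_head (a point): top inner edge of frame_a's head rail, mid-width: 25 mm towards the head from its centre, 26 mm above its underside. The edge is bevelled (2 mm back, 4 mm down); the point lies on the line of the upright face. From this face the head gap reaches towards the foot by an unknown 0 to 11 mm (in the rules: joint frame_a_panel, no reading given); it runs along y (44 mm long) and is 22 mm deep, to a 4 mm floor. Black on black, hard to see.
- frame_b: miniature floater frame with blue rails, face up: 66 mm long (x), 60 wide (y), 26 high, 0.3 kg, loose; may be absent. Origin: centre of underside, z up. Its +x end is the head, marked by a brass plate on the head rail's top. Rails: head 8 mm, foot 16, sides 7. Inside, black, is a square-edged panel, stiffly wedged in, its top 2 mm below the rails'. It slides on the cloth at a light push.
- frame_b_head (a point): top inner edge of frame_b's head rail, mid-width: 25 mm towards the head from its centre, 26 mm above its underside. The edge is bevelled (2 mm back, 4 mm down); the point lies on the line of the upright face. From this face the head gap reaches towards the foot by an unknown 0 to 11 mm (in the rules: joint frame_b_panel, no reading given); it runs along y (44 mm long) and is 22 mm deep, to a 4 mm floor. Black on black, hard to see.
- frame_c: miniature floater frame with green rails, face up: 66 mm long (x), 60 wide (y), 26 high, 0.3 kg, loose; may be absent. Origin: centre of underside, z up. Its +x end is the head, marked by a brass plate on the head rail's top. Rails: head 8 mm, foot 16, sides 7. Inside, black, is a square-edged panel, stiffly wedged in, its top 2 mm below the rails'. It slides on the cloth at a light push.
- frame_c_head (a point): top inner edge of frame_c's head rail, mid-width: 25 mm towards the head from its centre, 26 mm above its underside. The edge is bevelled (2 mm back, 4 mm down); the point lies on the line of the upright face. From this face the head gap reaches towards the foot by an unknown 0 to 11 mm (in the rules: joint frame_c_panel, no reading given); it runs along y (44 mm long) and is 22 mm deep, to a 4 mm floor. Black on black, hard to see.
- frame_d: miniature floater frame with white rails, face up: 66 mm long (x), 60 wide (y), 26 high, 0.3 kg, loose; may be absent. Origin: centre of underside, z up. Its +x end is the head, marked by a brass plate on the head rail's top. Rails: head 8 mm, foot 16, sides 7. Inside, black, is a square-edged panel, stiffly wedged in, its top 2 mm below the rails'. It slides on the cloth at a light push.
- frame_d_head (a point): top inner edge of frame_d's head rail, mid-width: 25 mm towards the head from its centre, 26 mm above its underside. The edge is bevelled (2 mm back, 4 mm down); the point lies on the line of the upright face. From this face the head gap reaches towards the foot by an unknown 0 to 11 mm (in the rules: joint frame_d_panel, no reading given); it runs along y (44 mm long) and is 22 mm deep, to a 4 mm floor. Black on black, hard to see.
- gauge: feeler gauge, first upright in its block: steel blade 5 mm thick (x), 20 wide (y), 26 long, square-ended, slippery, under a pale wood handle 12 mm (x) by 30 (y), from 26 to 68 mm above the blade's end. Origin: middle of the blade's lower end, z up. 70 g. Gripped on its broad faces 48 mm above the blade's end, the fingers clear the frames. A press of 6 N tells the fit.
- gauge_tip (a point): the middle of the lower end of the gauge's blade
- gauge_block: dark wooden block for the gauge, fixed to the table: 56 mm (x) by 84 (y) by 24 high. Origin: centre of the underside. In its middle an upright slot 10 mm (x) by 28 (y), 20 mm deep to a 4 mm floor. At home the blade's end stands on that floor, 4 mm above the table, the handle wholly above the block; it may lean a little.
- tray_ready: fixed wooden tray lined with green felt, for frames that pass: inside 305 mm long (x) by 84 mm wide (y), floor 4 mm and rim 12 mm above the table. Origin: centre of the underside. It takes four frames square in a row along its x, 75 mm apart.
- tray_rework: fixed wooden tray lined with yellow felt, for frames that fail: inside 305 mm long (x) by 84 mm wide (y), floor 4 mm and rim 12 mm above the table. Origin: centre of the underside. It takes four frames square in a row along its x, 75 mm apart.
- ink: a lidded pot of dark red ink, 38 mm across, 46 mm high, standing loose among the frames. Origin: centre of the underside. Not part of the job.
Not all that is in view belongs to the job. Leave any pink or turquoise look-alike of the frame_a alone.

How it is judged:
On the way:
1. the gauge, held square to a frame, has been tried in the place of its gap (((x of gauge_tip in the frame of frame_a between 0.01 and 0.028 m and y of gauge_tip in the frame of frame_a between -0.018 and 0.018 m and z of gauge_tip in the frame of frame_a between 0 and 0.0275 m and angle between the x axis of gauge and the x axis of frame_a, either way round below 0.2 rad and contact force between gauge and frame_a above 0.8 N) or (x of gauge_tip in the frame of frame_b between 0.01 and 0.028 m and y of gauge_tip in the frame of frame_b between -0.018 and 0.018 m and z of gauge_tip in the frame of frame_b between 0 and 0.0275 m and angle between the x axis of gauge and the x axis of frame_b, either way round below 0.2 rad and contact force between gauge and frame_b above 0.8 N) or (x of gauge_tip in the frame of frame_c between 0.01 and 0.028 m and y of gauge_tip in the frame of frame_c between -0.018 and 0.018 m and z of gauge_tip in the frame of frame_c between 0 and 0.0275 m and angle between the x axis of gauge and the x axis of frame_c, either way round below 0.2 rad and contact force between gauge and frame_c above 0.8 N) or (x of gauge_tip in the frame of frame_d between 0.01 and 0.028 m and y of gauge_tip in the frame of frame_d between -0.018 and 0.018 m and z of gauge_tip in the frame of frame_d between 0 and 0.0275 m and angle between the x axis of gauge and the x axis of frame_d, either way round below 0.2 rad and contact force between gauge and frame_d above 0.8 N))), for 0.1 s.
At the end, for the whole second after the job is handed in: Each frame lies flat on a tray floor, centre within 130 mm along and 25 mm across: head gap over 5.6 mm in the green tray, under 3.8 mm in the yellow, between in either; gauge in the block's slot (12 mm sideways, blade end under 12 mm, tilt under 0.25 rad); ink upright (((x of frame_a in the frame of tray_ready between -0.13 and 0.13 m and y of frame_a in the frame of tray_ready between -0.025 and 0.025 m and z of frame_a in the frame of tray_ready between 0.001 and 0.008 m and value of joint frame_a_panel above 0.0038 m) or (x of frame_a in the frame of tray_rework between -0.13 and 0.13 m and y of frame_a in the frame of tray_rework between -0.025 and 0.025 m and z of frame_a in the frame of tray_rework between 0.001 and 0.008 m and value of joint frame_a_panel below 0.0056 m)) and angle between each of frame_a, frame_b, frame_c, frame_d's own z axis and vertical below 0.1 rad and ((x of frame_b in the frame of tray_ready between -0.13 and 0.13 m and y of frame_b in the frame of tray_ready between -0.025 and 0.025 m and z of frame_b in the frame of tray_ready between 0.001 and 0.008 m and value of joint frame_b_panel above 0.0038 m) or (x of frame_b in the frame of tray_rework between -0.13 and 0.13 m and y of frame_b in the frame of tray_rework between -0.025 and 0.025 m and z of frame_b in the frame of tray_rework between 0.001 and 0.008 m and value of joint frame_b_panel below 0.0056 m)) and ((x of frame_c in the frame of tray_ready between -0.13 and 0.13 m and y of frame_c in the frame of tray_ready between -0.025 and 0.025 m and z of frame_c in the frame of tray_ready between 0.001 and 0.008 m and value of joint frame_c_panel above 0.0038 m) or (x of frame_c in the frame of tray_rework between -0.13 and 0.13 m and y of frame_c in the frame of tray_rework between -0.025 and 0.025 m and z of frame_c in the frame of tray_rework between 0.001 and 0.008 m and value of joint frame_c_panel below 0.0056 m)) and ((x of frame_d in the frame of tray_ready between -0.13 and 0.13 m and y of frame_d in the frame of tray_ready between -0.025 and 0.025 m and z of frame_d in the frame of tray_ready between 0.001 and 0.008 m and value of joint frame_d_panel above 0.0038 m) or (x of frame_d in the frame of tray_rework between -0.13 and 0.13 m and y of frame_d in the frame of tray_rework between -0.025 and 0.025 m and z of frame_d in the frame of tray_rework between 0.001 and 0.008 m and value of joint frame_d_panel below 0.0056 m)) and horizontal distance between gauge and gauge_block below 0.012 m and z of gauge in the frame of gauge_block below 0.012 m and angle between gauge's own z axis and vertical below 0.25 rad and angle between ink's own z axis and vertical below 0.3 rad); the robot touches nothing.
It fails at once if the ink pot is knocked over (angle between ink's own z axis and vertical above 0.6 rad).
It fails at once if the gauge is rammed: pressed on a frame with more than 150 N (contact force between gauge and frame_a above 150 N or contact force between gauge and frame_b above 150 N or contact force between gauge and frame_c above 150 N or contact force between gauge and frame_d above 150 N).
It fails at once if a frame is tipped on edge or over (angle between any of frame_a, frame_b, frame_c, frame_d's own z axis and vertical above 0.9 rad).
Of frame_a, frame_b, frame_c, frame_d only 3 to 4 are there at a start; the rules pass over those that are not, and their reading is None.
At some moment in a run one of frame_a, frame_b, frame_c, frame_d may be knocked a few centimetres aside while the robot is not near it.
It also fails if it takes over 210 s, if anything falls off the work surface, if the arm or the gripper's body presses on something with over 40 N, if the wrist force passes 120 N, or if a joint passes its speed limit or range.

## Working session

There is one attempt and no reset: what is moved stays moved. The work goes in short steps, Python scripts to look and compute and a tool call to move; the robot and the scene stay as the last step left them, time stands still between calls to the robot, and variables do not carry over. Pictures are saved under pics/ and viewed, at most 14 in all, crops included, and the job is handed in when it is done.

Besides the shell and the picture viewer there is one more tool, called after ">>>" as name(argument=value, ...), one argument or row to a line, values as JSON. apply_moves: Moves the arm, as the interface text tells. Its arguments: {"type":"object","properties":{"targets":{"type":"array","items":{"type":"array","items":{"type":"array","items":{"type":"number"}}}}},"required":["targets"]}

```bash
mkdir -p pics; ls
python3 - <<'E'
from workcell import *
import cv2, numpy as np
s=state(); print(s)
for n in ("top","scene"):
    p=camera_params(n); print(n,p)
    cv2.imwrite(f"pics/{n}0.png",snapshot(n)[:,:,::-1])
E
```

```text
pics
{'time': 0.0, 'joints': array([ 1.49859690e+00,  3.85565493e-01,  6.62159816e-03, -4.87538348e-04,
       -1.19402822e+00, -2.58620896e-01]), 'qvel': array([ 1.04752079e-03,  1.69066239e-04, -6.61378891e-04, -1.58541579e-04,
        3.99798281e-05, -3.88510518e-05]), 'joint_torque': array([-5.04392101e-04, -3.90665781e+01,  1.87402511e+01,  4.21972454e+00,
        1.10196567e-02, -1.90972401e-04]), 'tool_pos': array([0.20278895, 0.59053951, 0.22145428]), 'ee_rot': array([ 3.09648784e+00, -5.17199762e-01, -3.90328662e-04]), 'force': array([-0.50193727, -0.00759539,  0.02852948]), 'torque': array([0.02214266, 0.03451461, 0.06451391]), 'finger_force': 0.0, 'opening': 0.08728933334755318}
top {'intrinsics': array([[409.16945098,   0.        , 325.27851642],
       [  0.        , 409.16945098, 193.17366108],
       [  0.        ,   0.        ,   1.        ]]), 'distortion': array([0.00874566, 0.        , 0.        , 0.        , 0.        ]), 'R': array([[ 0.01709125, -0.99975296,  0.01420979],
       [-0.98291891, -0.01940469, -0.18301329],
       [ 0.18324382, -0.01083914, -0.98300774]]), 't': array([-0.00820055,  0.46135375,  0.96892192])}
scene {'intrinsics': array([[385.18910427,   0.        , 324.23337573],
       [  0.        , 385.18910427, 200.68178103],
       [  0.        ,   0.        ,   1.        ]]), 'distortion': array([0.00080138, 0.        , 0.        , 0.        , 0.        ]), 'R': array([[-0.11256647,  0.99360095,  0.00927066],
       [ 0.64720941,  0.08039626, -0.75806096],
       [-0.75395541, -0.07933219, -0.65211781]]), 't': array([ 0.07055745, -0.2722586 ,  1.25811617])}
```

View pics/top0.png

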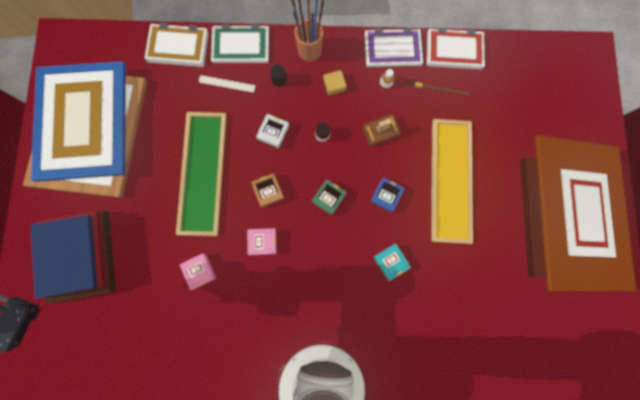

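View pics/scene0.png

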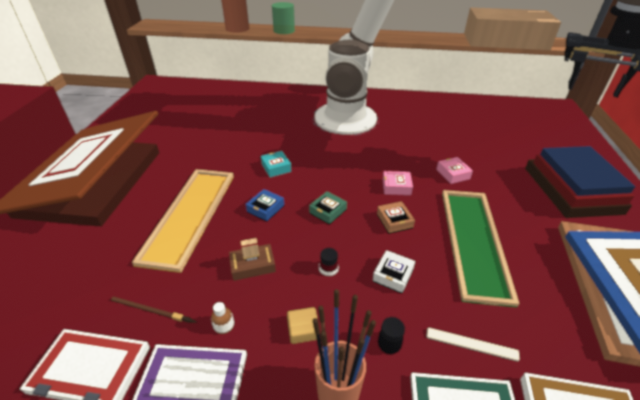

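The top view shows:
- **Frames:** white (272,130), brown (267,190), green (329,197) and blue (388,194).
- **Gauge and ink:** the gauge block is at (382,130). The ink is probably the pot at (322,131) among the frames; the other dark pot is at (278,75).
- **Trays:** green (201,174) and yellow (452,181).
- **Decoys:** pink (198,270) and (262,241), turquoise (392,262).

Next I'll write helpers and get coarse positions.

```bash
cat > h.py <<'E'
from workcell import *
import cv2, numpy as np
from scipy.spatial.transform import Rotation as Ro
def px2w(uv,z,p):
    uv=np.asarray(uv,float).reshape(-1,1,2)
    n=cv2.undistortPoints(uv,p["intrinsics"],p["distortion"]).reshape(-1,2)
    d=np.c_[n,np.ones(len(n))]@p["R"]; c=-p["R"].T@p["t"]
    return c+d*((z-c[2])/d[:,2])[:,None]
def w2px(X,p):
    return cv2.projectPoints(np.asarray(X,float).reshape(-1,1,3),cv2.Rodrigues(p["R"])[0],p["t"],p["intrinsics"],p["distortion"])[0].reshape(-1,2)
def pose(): 
    s=state(); return s["tool_pos"],Ro.from_rotvec(s["ee_rot"])
def down(yaw): # tool x axis at world angle yaw, z down
    return Ro.from_euler("z",yaw)*Ro.from_rotvec([np.pi,0,0])
def row(pos,yaw,frm=None,half=True):
    """row numbers from pose frm (default now) to TCP pos, tool x at yaw (mod pi if half)"""
    p,R=frm or pose(); c=[down(yaw),down(yaw+np.pi)] if half else [down(yaw)]
    j6=state()["joints"][5]
    q=[(R.inv()*k).as_rotvec() for k in c]
    ok=[k for k in q if abs(j6+k[2])<2.95] or q
    k=min(ok,key=np.linalg.norm)
    print("row",np.round(k,4),np.round(R.inv().apply(np.asarray(pos)-p)*1000,1),"j6",round(j6,2)); return k
def info():
    s=state(); R=Ro.from_rotvec(s["ee_rot"]).as_matrix()
    print("t",round(s["time"],2),"pos",np.round(s["tool_pos"]*1000,1),"yaw",round(np.arctan2(R[1,0],R[0,0]),4),"tilt",np.round(R[2,:2],4),"F",np.round(s["force"],2),"open",round(s["opening"]*1000,2),"ff",round(s["finger_force"],1))
def save(im,name,f=1,crop=None):
    if crop: x0,y0,x1,y1=crop; im=im[y0:y1,x0:x1]
    cv2.imwrite("pics/"+name+".png",cv2.resize(im[:,:,::-1],None,fx=f,fy=f,interpolation=cv2.INTER_CUBIC))
E
python3 - <<'E'
from h import *
im=snapshot("top"); p=camera_params("top"); info()
hsv=cv2.cvtColor(im,cv2.COLOR_RGB2HSV)
H,S,V=cv2.split(hsv)
red=((H<6)|(H>170))&(S>120)
fg=(~red).astype(np.uint8); fg[:60]=0; fg[300:]=0; fg[:,:160]=0; fg[:,500:]=0
n,l,st,c=cv2.connectedComponentsWithStats(fg)
for i in range(1,n):
    if st[i,4]<60: continue
    cn=max(cv2.findContours((l==i).astype(np.uint8),0,2)[0],key=cv2.contourArea)
    z=.026 if st[i,2]<45 else .012
    w=px2w(cn.reshape(-1,2),z,p)[:,:2]*1000
    r=cv2.minAreaRect(w.astype(np.float32)); print(np.round(c[i]),st[i,4],"ctr",np.round(r[0],1),"size",np.round(r[1],1),"ang",round(r[2],1))
w=camera_params("wrist"); print(w["R"],w["t"],w["intrinsics"])
pp,R=pose(); Rc=w["R"]; c=-Rc.T@w["t"]; print("cam in tool",R.inv().apply(c-pp)*1000,"cam z in tool",R.inv().apply(Rc[2]),"cam x in tool",R.inv().apply(Rc[0]))
save(im,"top1",4,(240,110,410,215));
E
```

```text
t 0.15 pos [202.8 590.7 221.7] yaw -0.3309 tilt [0.0001 0.0016] F [0.89 0.33 0.28] open 87.05 ff 0.0
[184.  63.] 278 ctr [814.1 390.1] size [ 20.3 120.5] ang 1.5
[239.  61.] 233 ctr [823.9 237.6] size [  8.8 158.7] ang 1.5
[416.  67.] 1147 ctr [ 800.2 -265.8] size [ 81.1 327.4] ang 1.4
[278.  75.] 253 ctr [780.8 131.4] size [59.6 36.4] ang 12.8
[334.  82.] 483 ctr [764.1 -19.2] size [64.2 58.8] ang 16.4
[227.  83.] 547 ctr [760.  268.7] size [157.   26.8] ang 80.2
[434.  87.] 187 ctr [ 762.9 -296.5] size [165.7  18. ] ang 82.2
[201. 174.] 5340 ctr [516.8 317.9] size [109.2 327.8] ang 89.7
[272. 130.] 800 ctr [627.4 139.7] size [72.2 78.8] ang 68.4
[381. 130.] 745 ctr [ 634.9 -142.4] size [60.2 88.9] ang 22.2
[452. 182.] 5331 ctr [ 507.1 -320.1] size [109.1 324.2] ang 87.4
[322. 133.] 204 ctr [624.1  12.9] size [49.6 39.2] ang 16.2
[267. 190.] 740 ctr [471.3 147.1] size [75.5 64.6] ang 23.4
[387. 194.] 776 ctr [ 465.4 -156. ] size [66.2 76.3] ang 63.8
[329. 197.] 725 ctr [457.1  -9.1] size [64.7 74.7] ang 58.2
[261. 241.] 739 ctr [341.7 155.6] size [63.4 68.8] ang 3.0
[392. 262.] 865 ctr [ 297.4 -165.4] size [73.6 69.8] ang 31.9
[197. 271.] 807 ctr [267.3 305.9] size [70.8 66.8] ang 26.9
[[-0.32423316 -0.9459732   0.00275207]
 [-0.91170152  0.31325989  0.26583563]
 [-0.2523355   0.08368366 -0.96401444]] [ 0.62352761 -0.03168438  0.39183789] [[321.79835601   0.         321.84462467]
 [  0.         321.79835601 197.29830663]
 [  0.           0.           1.        ]]
cam in tool [  73.26791975    0.18063077 -162.72107242] cam z in tool [-0.26591609  0.00127865  0.96399533] cam x in tool [ 7.38918366e-04  9.99999097e-01 -1.12257875e-03]
```

View pics/top1.png

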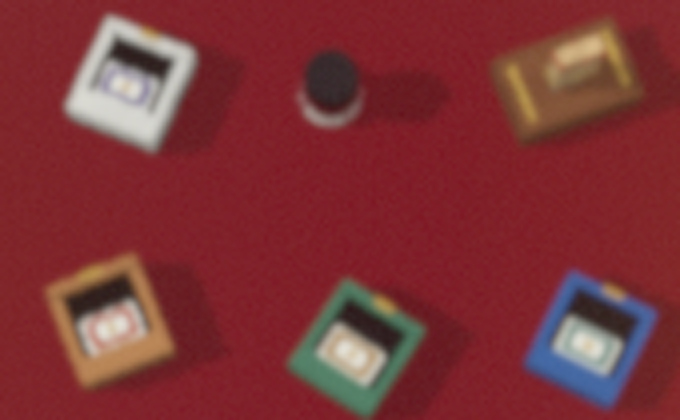

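Heads point away from the base in all four frames, since each brass plate is at the upper side. The ink is the pot among the frames at (322,131), and the upright gauge stands in the block at (382,130). I'll head for the gauge.

Run:
```python
from h import *
row([.59,-.13,.18],-1.19,half=False)
```

```text
row [ 1.500e-03 -8.000e-04  8.591e-01] [600.3 555.7  42.7] j6 -0.26
```

>>> apply_moves(
  targets=[
    [[0,0,0,200,185,14,87],[0,0,0,200,185,14,87],[0,0,0,200,185,14,87],[0,0,0,200,185,14,87],[0,0,0,200,185,14,87],[0,0,0,200,185,14,87],[0,0,0,200,185,14,87],[0,0,0,200,185,14,87]],
  ],
)

```text
time: 0.95
tool_pos: [0.3323, 0.3511, 0.2087]
ee_rot: [-3.098, 0.519, -0.0]
force: [0.0, 0.5, 0.3]
opening: 0.087
finger_force: 0.0
```

>>> apply_moves(
  targets=[
    [[0,0,0,200,185,14,87],[0,0,0,200,185,14,87],[0,0,0,200,185,14,87],[0,0,0,200,185,14,87],[0,0,0,200,185,14,87],[0,0,0,200,185,14,87],[0,0,0,200,185,14,87],[0,0,0,200,185,14,87]],
  ],
)

```text
time: 1.75
tool_pos: [0.4614, 0.112, 0.1943]
ee_rot: [3.099, -0.517, -0.0]
force: [-0.8, 0.8, 0.6]
opening: 0.087
finger_force: 0.0
```

>>> apply_moves(
  targets=[
    [[0,0,0,200,185,14,87],[0,0,0,200,185,14,87],[0,0,0,200,185,14,87],[0,0,0,200,185,14,87],[0,0,0,200,185,14,87],[0,0,0,200,185,14,87],[0,0,0,200,185,14,87],[0,0,0,200,185,14,87]],
  ],
)

```text
time: 2.55
tool_pos: [0.5904, -0.1272, 0.18]
ee_rot: [-3.099, 0.515, 0.002]
force: [0.2, -0.7, -0.3]
opening: 0.0867
finger_force: 0.0
```

>>> apply_moves(
  targets=[
    [[0,0,0.86,0,0,0,87],[0,0,0.86,0,0,0,87],[0,0,0.86,0,0,0,87],[0,0,0.86,0,0,0,87],[0,0,0.86,0,0,0,87],[0,0,0.86,0,0,0,87],[0,0,0.86,0,0,0,87],[0,0,0.86,0,0,0,87]],
  ],
)

```text
time: 3.35
tool_pos: [0.5901, -0.127, 0.181]
ee_rot: [-2.605, 1.755, -0.001]
force: [-0.0, 0.0, 0.4]
opening: 0.0869
finger_force: 0.0
```

Run:
```python
from h import *
info(); print(state()["joints"]); p=camera_params("wrist"); im=snapshot("wrist"); save(im,"w1",1.25); np.savez("w1.npz",im=im,**p)
```

```text
t 3.35 pos [ 590.1 -127.   181. ] yaw -1.186 tilt [ 0.0001 -0.0006] F [-0.03  0.01  0.43] open 86.9 ff 0.0
[ 5.59228773e-02  3.79686226e-01 -1.08273732e-01 -1.37568796e-04
 -1.08221543e+00  3.28955329e-01]
```

View pics/w1.png

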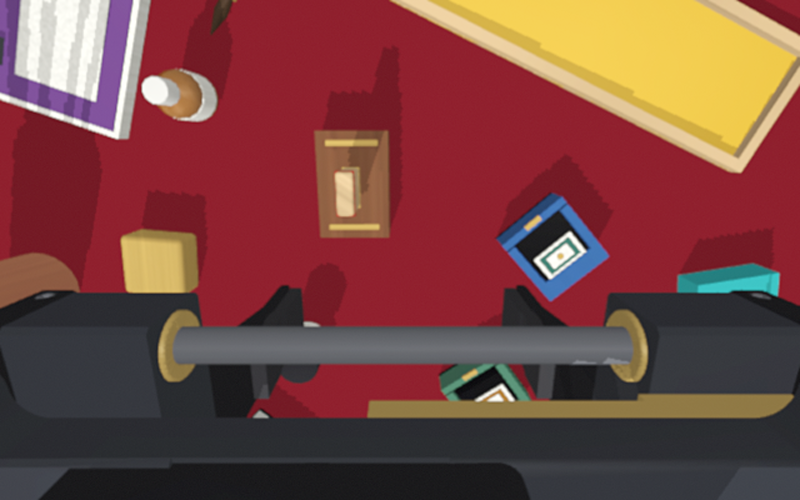

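The block is seen at (315–388,130–237) in this 1.25x picture, with brass strips at (352,143) and (354,227). The handle top, pale, is around (346,193). The blue frame is at (553,247). Now I'll measure the block and handle.

Run:
```python
from h import *
d=np.load("w1.npz"); im=d["im"]; p=d
sub=im[95:200,240:325]
hsv=cv2.cvtColor(im,cv2.COLOR_RGB2HSV); H,S,V=cv2.split(hsv)
roi=np.zeros(H.shape,bool); roi[95:200,240:325]=1
# brass strips: saturated yellow ; handle: pale ; block: brown hue
for nm,m in (("brass",(H>15)&(H<30)&(S>130)&(V>130)),("pale",(H>10)&(H<30)&(S<125)&(V>180)),("block",(H>4)&(H<40)&(V>60)&(S<190))):
    m=(m&roi).astype(np.uint8); n,l,st,c=cv2.connectedComponentsWithStats(m)
    for i in range(1,n):
        if st[i,4]<25: continue
        cn=max(cv2.findContours((l==i).astype(np.uint8),0,2)[0],key=cv2.contourArea).reshape(-1,2)
        for z in ((.024,) if nm!="pale" else (.072,)):
            w=px2w(cn,z,p)[:,:2]*1000; r=cv2.minAreaRect(w.astype(np.float32))
            print(nm,st[i],"ctr",np.round(r[0],1),"size",np.round(r[1],1),"ang",round(r[2],1), "cent",np.round(px2w(c[i],z,p)[0,:2]*1000,1))
save(im,"w1c",8,(245,95,325,170) if 0 else (240,98,330,198))
print(cv2.resize(hsv[130:180,260:295],None,fx=.2,fy=.2,interpolation=0).tolist()) if 0 else None
```

```text
brass [259 111  44   7 194] ctr [ 652.8 -175.3] size [41.4  5.6] ang 22.1 cent [ 649.9 -177.1]
brass [263 179  41   5 107] ctr [ 627.8 -114.4] size [40.8  4.2] ang 22.1 cent [ 629.  -113.9]
pale [268 137  16  36 500] ctr [ 640.1 -145.3] size [12.1 29.7] ang 22.6 cent [ 640.2 -145.3]
block [ 252  104   60   86 4951] ctr [ 640.  -145.5] size [57.1 83.5] ang 22.1 cent [ 640.6 -147.1]
```

Run:
```python
from h import *
row([.640,-.1454,.033],-1.185,half=False)
```

```text
row [-0.0005 -0.     -0.0018] [ 35.4 -39.4 147.9] j6 0.33
```

>>> apply_moves(
  targets=[
    [[0,0,0,35.4,-39.4,0,87],[0,0,0,35.4,-39.4,0,87],[0,0,0,35.4,-39.4,60,50],[0,0,0,35.4,-39.4,100,40],[0,0,0,35.4,-39.4,130,40],[0,0,0,35.4,-39.4,148,40],[0,0,0,35.4,-39.4,148,40]],
  ],
)

```text
time: 4.1
tool_pos: [0.6375, -0.1464, 0.0292]
ee_rot: [2.599, -1.759, -0.009]
force: [0.6, -0.1, -0.1]
opening: 0.055
finger_force: 0.0
```

>>> apply_moves(
  targets=[
    [[0,0,0,0,0,0,5],[0,0,0,0,0,0,5],[0,0,0,0,0,0,5],[0,0,0,0,0,0,5],[0,0,0,0,0,0,5],[0,0,0,0,0,0,5]],
  ],
)

```text
time: 4.7
tool_pos: [0.6402, -0.147, 0.0332]
ee_rot: [-2.601, 1.762, -0.001]
force: [0.7, -0.1, 2.4]
opening: 0.0122
finger_force: 30.0
```

```bash
python3 -c "
from h import *
info()"
```

```text
t 4.7 pos [ 640.2 -147.    33.2] yaw -1.1907 tilt [ 0.0005 -0.0009] F [ 0.67 -0.09  2.35] open 12.17 ff 30.0
```

>>> apply_moves(
  targets=[
    [[0,0,0,0,0,-40,5],[0,0,0,0,0,-80,5],[0,0,0,0,0,-80,5]],
  ],
)

```text
time: 5.0
tool_pos: [0.6441, -0.1475, 0.1195]
ee_rot: [-2.598, 1.757, -0.018]
force: [0.8, 0.3, 0.3]
opening: 0.0119
finger_force: 30.0
```

Run:
```python
from h import *
info()
row([.47,-.085,.10],-1.19,half=False)
```

```text
t 5.0 pos [ 644.1 -147.5  119.5] yaw -1.1893 tilt [ 0.0066 -0.0113] F [0.82 0.31 0.34] open 11.94 ff 30.0
row [-0.0113 -0.0066  0.0007] [-122.9  138.6   17.1] j6 0.36
```

>>> apply_moves(
  targets=[
    [[0,0,0,-120,135,12,5],[0,0,0,-120,135,12,5],[0,0,0,-120,135,12,5],[0,0,0,-120,135,12,5],[0,0,0,-120,135,12,5],[0,0,0,-120,135,12,5],[0,0,0,-120,135,12,5]],
  ],
)

```text
time: 5.7
tool_pos: [0.4713, -0.0856, 0.1008]
ee_rot: [-2.6, 1.761, -0.002]
force: [-0.4, -0.6, -0.8]
opening: 0.0116
finger_force: 30.0
```

Run:
```python
from h import *
info(); p=camera_params("wrist"); im=snapshot("wrist"); save(im,"w2",1.25); np.savez("w2.npz",im=im,**p)
```

```text
t 5.7 pos [471.3 -85.6 100.8] yaw -1.1907 tilt [ 0.0006 -0.0015] F [-0.43 -0.63 -0.83] open 11.57 ff 30.0
```

View pics/w2.png

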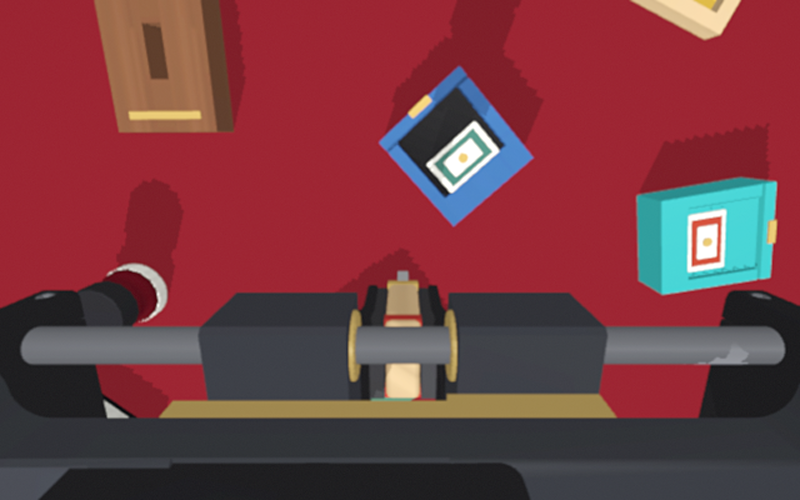

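Blue frame: corners at (458,66), (533,157), (454,226), (380,143); brass plate at (420,106); the gauge tip is at (403,275). I'll fit it with a reusable frame-measuring function.

```bash
cat >> h.py <<'E'
def look(name,p,im,color,near,zb=0.0,vmin=0,rad=.06):
    """fit frame: color mask within rad of near (world xy). returns centre xy, theta of +x(head)"""
    hsv=cv2.cvtColor(im,cv2.COLOR_RGB2HSV); H,S,V=[a.astype(int) for a in cv2.split(hsv)]
    m={"blue":(abs(H-110)<12)&(S>110),"green":(abs(H-78)<18)&(S>70),"brown":(H>8)&(H<20)&(S>90)&(V>90),"white":(S<60)&(V>120)}[color]&(V>vmin)
    ok=np.zeros(H.shape,np.uint8); c=w2px([*near,.026+zb],p)[0]
    r=np.linalg.norm(w2px([near[0]+rad,near[1],.026+zb],p)[0]-c); cv2.circle(ok,tuple(int(v) for v in c),int(r),1,-1)
    m=(m&(ok>0)).astype(np.uint8); n,l,st,_=cv2.connectedComponentsWithStats(m); i=1+np.argmax(st[1:,4])
    cn=max(cv2.findContours((l==i).astype(np.uint8),0,cv2.CHAIN_APPROX_NONE)[0],key=cv2.contourArea).reshape(-1,2).astype(float)
    hu=cv2.convexHull(cn.astype(np.int32)).reshape(-1,2)
    w=px2w(hu,.026+zb,p)[:,:2]*1000; r=cv2.minAreaRect(w.astype(np.float32))
    fill=np.zeros(H.shape,np.uint8); cv2.fillConvexPoly(fill,hu.astype(np.int32),1)
    ys,xs=np.nonzero(cv2.erode(fill,np.ones((3,3)))&((H>12)&(H<32)&(S>90)&(V>150)&(ok>0)&(m==0)).astype(np.uint8)) if color!="brown" else (np.array([]),)*2
    a=np.radians(r[2]); ctr=np.array(r[0])
    print(name,color,"rect ctr",np.round(ctr,1),"size",np.round(r[1],1),"ang",round(r[2],2),"V med",np.median(V[l==i]),"px",np.round(c))
    # line fit per side (robust): points close to each rect side
    cw=px2w(cn,.026+zb,p)[:,:2]*1000
    ux=np.array([np.cos(a),np.sin(a)]); uy=np.array([-ux[1],ux[0]]); L=(cw-ctr)@np.c_[ux,uy]; hx,hy=r[1][0]/2,r[1][1]/2
    for nm,s,t,hs,ht in (("+u",0,1,hx,hy),("-u",0,1,-hx,hy),("+v",1,0,hy,hx),("-v",1,0,-hy,hx)):
        k=(abs(L[:,s]-hs)<2.5)&(abs(L[:,t])<ht-5)
        if k.sum()>5:
            f=np.polyfit(L[k,t],L[k,s],1); print("  side",nm,"off",round(f[1],2),"slope deg",round(np.degrees(np.arctan(f[0])),2),k.sum())
    if len(xs): print("  brass at",np.round(px2w([xs.mean(),ys.mean()],.026+zb,p)[0,:2]*1000,1),len(xs))
    return l==i
E
python3 - <<'E'
from h import *
d=np.load("w2.npz"); im=d["im"]
for v in (0,150,190): look("w2",d,im,"blue",(.465,-.156),vmin=v)
hsv=cv2.cvtColor(im,cv2.COLOR_RGB2HSV); print(hsv[50:180:6,366],)
E
```

```text
w2 blue rect ctr [ 467.5 -158.2] size [59.6 65.6] ang 63.99 V med 202.0 px [367. 124.]
  side +u off 29.51 slope deg -0.04 56
  side -u off -29.4 slope deg -0.37 61
  side +v off 32.52 slope deg 0.01 52
  side -v off -32.38 slope deg -0.05 41
  brass at [ 483.9 -166.4] 95
w2 blue rect ctr [ 467.5 -158.2] size [59.6 65.6] ang 63.99 V med 203.0 px [367. 124.]
  side +u off 29.51 slope deg -0.04 56
  side -u off -29.34 slope deg -0.71 63
  side +v off 32.52 slope deg 0.01 52
  side -v off -32.38 slope deg -0.05 41
  brass at [ 483.9 -166.4] 95
w2 blue rect ctr [ 463.9 -156.3] size [59.3 57.4] ang 63.99 V med 203.0 px [367. 124.]
  side +u off 29.32 slope deg -0.13 48
  side -u off -29.26 slope deg -0.55 39
  side +v off 28.44 slope deg -0.07 52
  brass at [ 462.1 -155.4] 33
[[177 192 129]
 [106 163 177]
 [107 158 176]
 [107 162 134]
 [165  10  50]
 [135  10  50]
 [120   5  49]
 [120  11  47]
 [120  11  48]
 [110  16  47]
 [  0   0 255]
 [ 84 114 152]
 [  0   0 255]
 [ 30   6 255]
 [  0   0 255]
 [ 53  10 221]
 [ 43  10 241]
 [106 159 202]
 [106 155 203]
 [106 155 203]
 [106 155 202]
 [108 139 197]]
```

```bash
cat >> h.py <<'E'
def tool2w(v,pz=None):
    p,R=pz or pose(); return p+R.apply(np.asarray(v,float)/1000)
E
python3 - <<'E'
from h import *
d=np.load("w2.npz"); im=d["im"]; info()
for z in (20,25,29.2): print(z,w2px(tool2w([8.5,0,z]),d), w2px(tool2w([8.5,2.5,z]),d))
g=im.astype(int)
for r in (216,217,218,219,220,221,222): print(r,[tuple(x) for x in g[r,314:332]][::1] if r in(219,) else np.abs(g[r,312:334,0]-g[r,312:334,2]).tolist())
print([g[r,322].tolist() for r in range(208,234,2)])
row([.4886,-.1685,.0722],-2.025,half=False)
E
```

```text
t 5.75 pos [471.3 -85.7 100.7] yaw -1.1911 tilt [ 0.0004 -0.001 ] F [ 0.38  0.21 -0.63] open 11.76 ff 30.0
20 [[322.24385048 220.29794886]] [[326.4015619  220.30168107]]
25 [[322.23091667 217.58940361]] [[326.2875389 217.5930666]]
29.2 [[322.22052867 215.41397828]] [[326.1959597  215.41758495]]
216 [90, 86, 87, 88, 90, 82, 59, 49, 47, 47, 48, 49, 47, 51, 67, 85, 89, 88, 88, 86, 88, 87]
217 [87, 87, 89, 90, 89, 67, 26, 10, 10, 11, 10, 10, 9, 13, 39, 76, 89, 89, 87, 87, 88, 88]
218 [88, 88, 88, 88, 91, 60, 11, 5, 5, 4, 4, 4, 6, 3, 25, 71, 91, 89, 86, 88, 88, 88]
219 [(np.int64(129), np.int64(31), np.int64(41)), (np.int64(129), np.int64(30), np.int64(40)), (np.int64(129), np.int64(27), np.int64(37)), (np.int64(131), np.int64(67), np.int64(72)), (np.int64(139), np.int64(128), np.int64(129)), (np.int64(144), np.int64(148), np.int64(150)), (np.int64(145), np.int64(149), np.int64(151)), (np.int64(145), np.int64(148), np.int64(150)), (np.int64(145), np.int64(147), np.int64(149)), (np.int64(145), np.int64(148), np.int64(150)), (np.int64(145), np.int64(150), np.int64(151)), (np.int64(143), np.int64(146), np.int64(147)), (np.int64(137), np.int64(110), np.int64(113)), (np.int64(130), np.int64(55), np.int64(62)), (np.int64(128), np.int64(26), np.int64(38)), (np.int64(129), np.int64(30), np.int64(41)), (np.int64(129), np.int64(30), np.int64(41)), (np.int64(129), np.int64(30), np.int64(40))]
220 [89, 88, 87, 89, 91, 60, 11, 4, 5, 4, 4, 4, 6, 3, 21, 64, 90, 88, 88, 87, 88, 88]
221 [87, 87, 88, 89, 90, 56, 10, 5, 4, 4, 4, 4, 5, 3, 21, 64, 89, 89, 88, 89, 87, 88]
222 [86, 87, 88, 88, 88, 51, 8, 6, 5, 5, 4, 5, 6, 4, 21, 64, 88, 89, 88, 86, 87, 88]
[[129, 30, 41], [129, 32, 42], [129, 30, 41], [129, 30, 40], [133, 81, 85], [145, 147, 149], [145, 146, 149], [145, 148, 149], [153, 142, 125], [169, 141, 78], [176, 149, 110], [172, 148, 110], [172, 147, 110]]
row [-0.0011  0.      0.8339] [83.3 14.7 28.5] j6 0.22
```

>>> apply_moves(
  targets=[
    [[0,0,0.834,83.3,14.7,10,5],[0,0,0.834,83.3,14.7,10,5],[0,0,0.834,83.3,14.7,20,5],[0,0,0.834,83.3,14.7,28,5],[0,0,0.834,83.3,14.7,28,5],[0,0,0.834,83.3,14.7,28,5],[0,0,0.834,83.3,14.7,28,5],[0,0,0.834,83.3,14.7,28,5]],
  ],
)

```text
time: 6.55
tool_pos: [0.4878, -0.1687, 0.0722]
ee_rot: [1.666, -2.663, -0.0]
force: [0.6, -0.3, -0.4]
opening: 0.0116
finger_force: 30.0
```

>>> apply_moves(
  targets=[
    [[0,0,0,0,0,5,5],[0,0,0,0,0,10,5],[0,0,0,0,0,10,5],[0,0,0,0,0,10,5],[0,0,0,0,0,10,5],[0,0,0,0,0,10,5]],
  ],
)

```text
time: 7.15
tool_pos: [0.4874, -0.1684, 0.0627]
ee_rot: [-1.665, 2.664, -0.0]
force: [-0.3, 0.6, -0.4]
opening: 0.0117
finger_force: 30.0
```

Run:
```python
from h import *
info(); row([.4886,-.1685,.0552],-2.025,half=False)
```

```text
t 7.15 pos [ 487.4 -168.4   62.7] yaw -2.0246 tilt [-0.0002 -0.0004] F [-0.28  0.56 -0.42] open 11.75 ff 30.0
row [-0.0004  0.0002  0.0004] [-0.4 -1.1  7.5] j6 -0.44
```

>>> apply_moves(
  targets=[
    [[0,0,0,0,-1,0,5],[0,0,0,0,-1,3,5],[0,0,0,0,-1,6,5],[0,0,0,0,-1,6,5],[0,0,0,0,-1,6,5]],
  ],
)

```text
time: 7.65
tool_pos: [0.488, -0.1688, 0.0563]
ee_rot: [1.664, -2.664, -0.0]
force: [0.6, -0.4, -1.3]
opening: 0.0118
finger_force: 30.0
```

>>> apply_moves(
  targets=[
    [[0,0,0,0,0,0.5,5],[0,0,0,0,0,1,5],[0,0,0,0,0,1.5,5],[0,0,0,0,0,2,5],[0,0,0,0,0,2,5]],
  ],
)

```text
time: 8.15
tool_pos: [0.4881, -0.1688, 0.0545]
ee_rot: [1.664, -2.664, -0.0]
force: [0.4, 0.5, -0.7]
opening: 0.0117
finger_force: 30.0
```

>>> apply_moves(
  targets=[
    [[0,0,0,0,0,0.5,5],[0,0,0,0,0,1,5],[0,0,0,0,0,1.5,5],[0,0,0,0,0,2,5],[0,0,0,0,0,2,5]],
  ],
)

```text
time: 8.65
tool_pos: [0.4881, -0.1688, 0.053]
ee_rot: [1.665, -2.664, -0.0]
force: [-2.2, 2.2, 4.7]
opening: 0.0119
finger_force: 30.0
```

Run:
```python
from h import *
info(); row([.4886,-.1685,.0552],-2.025,half=False)
```

```text
t 8.65 pos [ 488.1 -168.8   53. ] yaw -2.0245 tilt [0.0002 0.0001] F [-2.25  2.17  4.75] open 11.85 ff 30.0
row [ 0.0001 -0.0002  0.0005] [-0.5 -0.4 -2.2] j6 -0.44
```

>>> apply_moves(
  targets=[
    [[0,0,0,0,0,0.5,5],[0,0,0,0,0,1,5],[0,0,0,0,0,1.5,5],[0,0,0,0,0,1.5,5],[0,0,0,0,0,1.5,5]],
  ],
)

```text
time: 9.15
tool_pos: [0.4882, -0.1689, 0.0528]
ee_rot: [1.666, -2.664, 0.001]
force: [-4.5, 1.9, 12.9]
opening: 0.012
finger_force: 30.0
```

Run:
```python
from h import *
info()
```

```text
t 9.15 pos [ 488.2 -168.9   52.8] yaw -2.024 tilt [ 0.0004 -0.0004] F [-4.46  1.94 12.9 ] open 12.02 ff 30.0
```

Blue is stopped: the tip is at about 23.7 mm (panel top), Fz is 13 N, and the sideways push comes from the bevel, so the blade was at the rail. Blue goes to the yellow tray. On to green.

>>> apply_moves(
  targets=[
    [[0,0,0,0,0,-25,5],[0,0,0,0,0,-49,5],[0,0,0,-50,-100,-49,5],[0,0,0,-100,-200,-49,5],[0,0,0,-203,99,-49,5]],
  ],
)

```text
time: 9.65
tool_pos: [0.579, -0.1243, 0.0961]
ee_rot: [-1.658, 2.664, -0.008]
force: [-1.5, 2.2, -1.6]
opening: 0.0117
finger_force: 30.0
```

Run:
```python
from h import *
info(); row([.489,.057,.10],-2.024,half=False)
```

```text
t 9.65 pos [ 579.  -124.3   96.1] yaw -2.0281 tilt [-0.0004 -0.0059] F [-1.47  2.22 -1.63] open 11.69 ff 30.0
row [-0.0059  0.0004 -0.0041] [-122.9  160.8   -4.8] j6 -0.52
```

>>> apply_moves(
  targets=[
    [[0,0,0,-123,160,-4,5],[0,0,0,-123,160,-4,5],[0,0,0,-123,160,-4,5],[0,0,0,-123,160,-4,5],[0,0,0,-123,160,-4,5],[0,0,0,-123,160,-4,5],[0,0,0,-123,160,-4,5]],
  ],
)

```text
time: 10.35
tool_pos: [0.4784, 0.0582, 0.104]
ee_rot: [-1.664, 2.665, -0.0]
force: [-1.1, 0.1, -0.4]
opening: 0.012
finger_force: 30.0
```

Run:
```python
from h import *
info(); p=camera_params("wrist"); im=snapshot("wrist"); save(im,"w3",1.25); np.savez("w3.npz",im=im,**p)
look("w3",p,im,"green",(.457,-.009)); print(w2px([[.6275,.14,.026],[.471,.147,.026],[.4675,-.158,.026]],p))
```

```text
t 10.35 pos [478.4  58.2 104. ] yaw -2.0253 tilt [-0.0001 -0.0003] F [-1.06  0.09 -0.4 ] open 12.03 ff 30.0
w3 green rect ctr [458.5 -10. ] size [59.1 65.1] ang 57.66 V med 164.0 px [309. 113.]
  side +u off 29.2 slope deg -0.08 73
  side -u off -29.24 slope deg -0.13 79
  side +v off 32.18 slope deg -0.09 69
  side -v off -32.07 slope deg 0.0 52
  brass at [457.7  -9.8] 507
[[ 212.87778602  354.1359995 ]
 [ 376.62367271  292.4047368 ]
 [ 184.91951014 -104.01960473]]
```

View pics/w3.png

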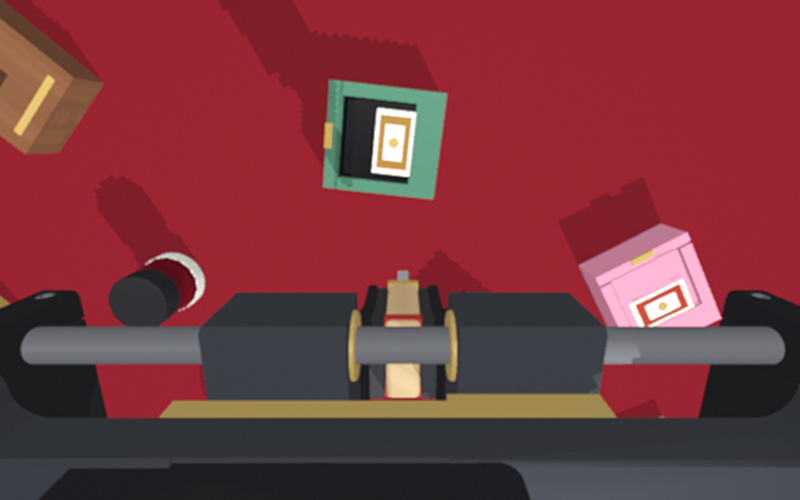

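Green frame at (385,140) in the 1.25x picture, brass plate at (328,135); the fit gives (458.5,-10.0) mm with the head at -32.3° and size matching.

Run:
```python
from h import *
row([.4784,-.0226,.0582],-2.135,half=False)
```

```text
row [-1.000e-04 -0.000e+00  1.086e-01] [ 72.2 -35.3  45.7] j6 -0.91
```

>>> apply_moves(
  targets=[
    [[0,0,0.108,72.2,-35.3,10,5],[0,0,0.108,72.2,-35.3,20,5],[0,0,0.108,72.2,-35.3,35,5],[0,0,0.108,72.2,-35.3,42,5],[0,0,0.108,72.2,-35.3,42,5],[0,0,0.108,72.2,-35.3,42,5],[0,0,0.108,72.2,-35.3,42,5]],
  ],
)

```text
time: 11.1
tool_pos: [0.4788, -0.0215, 0.0627]
ee_rot: [-1.518, 2.749, -0.001]
force: [0.2, -0.5, -1.0]
opening: 0.0119
finger_force: 30.0
```

Run:
```python
from h import *
info(); row([.4784,-.0226,.0562],-2.135,half=False)
```

```text
t 11.1 pos [478.8 -21.5  62.7] yaw -2.1322 tilt [-0.0011 -0.0011] F [ 0.18 -0.52 -0.95] open 11.85 ff 30.0
row [-0.0011  0.0011  0.0028] [ 1.2 -0.2  6.5] j6 -0.86
```

>>> apply_moves(
  targets=[
    [[0,0,0,0,-0.2,3,5],[0,0,0,0,-0.2,6,5],[0,0,0,0,-0.2,6.5,5],[0,0,0,0,-0.2,7,5],[0,0,0,0,-0.2,7.5,5],[0,0,0,0,-0.2,8,5],[0,0,0,0,-0.2,8.5,5],[0,0,0,0,-0.2,8.5,5]],
  ],
)

```text
time: 11.9
tool_pos: [0.4782, -0.022, 0.0535]
ee_rot: [1.518, -2.75, -0.0]
force: [0.3, 0.4, -0.8]
opening: 0.0119
finger_force: 30.0
```

>>> apply_moves(
  targets=[
    [[0,0,0,0,0,0.5,5],[0,0,0,0,0,1,5],[0,0,0,0,0,1.5,5],[0,0,0,0,0,2,5],[0,0,0,0,0,2,5]],
  ],
)

```text
time: 12.4
tool_pos: [0.4775, -0.022, 0.0513]
ee_rot: [1.517, -2.749, -0.001]
force: [-2.1, 2.4, 1.3]
opening: 0.0121
finger_force: 30.0
```

Run:
```python
from h import *
info(); row([.4784,-.0226,.0532],-2.135,half=False)
```

```text
t 12.4 pos [477.5 -22.   51.3] yaw -2.1331 tilt [0.0009 0.0013] F [-2.11  2.38  1.3 ] open 12.08 ff 30.0
row [ 0.0013 -0.0009  0.0019] [ 0.  -1.1 -1.9] j6 -0.86
```

>>> apply_moves(
  targets=[
    [[0,0,0,0,0,0.5,5],[0,0,0,0,0,1,5],[0,0,0,0,0,1.5,5],[0,0,0,0,0,2,5],[0,0,0,0,0,2,5]],
  ],
)

```text
time: 12.9
tool_pos: [0.4783, -0.022, 0.0493]
ee_rot: [-1.518, 2.75, -0.0]
force: [-1.3, 1.2, -1.4]
opening: 0.0116
finger_force: 30.0
```

Run:
```python
from h import *
info()
```

```text
t 12.9 pos [478.3 -22.   49.3] yaw -2.1329 tilt [-0.     -0.0001] F [-1.3   1.18 -1.37] open 11.58 ff 30.0
```

>>> apply_moves(
  targets=[
    [[0,0,0,0,0,1,5],[0,0,0,0,0,2,5],[0,0,0,0,0,3,5],[0,0,0,0,0,4,5],[0,0,0,0,0,5,5],[0,0,0,0,0,5,5]],
  ],
)

```text
time: 13.5
tool_pos: [0.4783, -0.0219, 0.0444]
ee_rot: [-1.518, 2.75, -0.0]
force: [-1.7, 0.7, -2.0]
opening: 0.012
finger_force: 30.0
```

>>> apply_moves(
  targets=[
    [[0,0,0,0,0,1,5],[0,0,0,0,0,2,5],[0,0,0,0,0,3,5],[0,0,0,0,0,4,5],[0,0,0,0,0,5,5],[0,0,0,0,0,5,5]],
  ],
)

```text
time: 14.1
tool_pos: [0.4783, -0.022, 0.0394]
ee_rot: [-1.518, 2.75, -0.0]
force: [-0.2, 0.2, -0.1]
opening: 0.0116
finger_force: 30.0
```

Run:
```python
from h import *
info()
```

```text
t 14.1 pos [478.3 -22.   39.4] yaw -2.1328 tilt [ 0.     -0.0001] F [-0.17  0.17 -0.07] open 11.64 ff 30.0
```

>>> apply_moves(
  targets=[
    [[0,0,0,0,0,1.5,5],[0,0,0,0,0,3,5],[0,0,0,0,0,4.5,5],[0,0,0,0,0,5.5,5],[0,0,0,0,0,6.5,5],[0,0,0,0,0,6.5,5],[0,0,0,0,0,6.5,5]],
  ],
)

```text
time: 14.8
tool_pos: [0.4783, -0.0219, 0.0331]
ee_rot: [-1.518, 2.75, -0.0]
force: [-1.3, -0.1, 0.3]
opening: 0.0121
finger_force: 30.0
```

>>> apply_moves(
  targets=[
    [[0,0,0,0,0,-10,5],[0,0,0,0,0,-20,5],[0,0,0,0,0,-45,5],[0,0,0,0,0,-70,5],[0,0,0,0,0,-70,5],[0,0,0,0,0,-70,5]],
  ],
)

```text
time: 15.4
tool_pos: [0.4787, -0.0218, 0.1042]
ee_rot: [-1.517, 2.748, -0.001]
force: [0.2, 0.0, -1.8]
opening: 0.0119
finger_force: 30.0
```

Run:
```python
from h import *
info()
row([.55,.205,.15],-1.57,half=False)
```

```text
t 15.4 pos [478.7 -21.8 104.2] yaw -2.133 tilt [-0.0023 -0.0017] F [ 0.21  0.01 -1.76] open 11.88 ff 30.0
row [-0.0023  0.0017 -0.563 ] [-230.    60.5  -45.4] j6 -0.86
```

Green lets the blade down to the floor, so it goes in the green tray. Next I'll view brown and white together.

>>> apply_moves(
  targets=[
    [[0,0,-0.563,-238,66,-6,5],[0,0,-0.563,-238,66,-6,5],[0,0,-0.563,-238,66,-6,5],[0,0,-0.563,-238,66,-6,5],[0,0,-0.563,-238,66,-6,5],[0,0,-0.563,-238,66,-6,5],[0,0,-0.563,-238,66,-6,5],[0,0,-0.563,-238,66,-6,5]],
  ],
)

```text
time: 16.2
tool_pos: [0.5482, 0.2134, 0.108]
ee_rot: [2.22, -2.219, -0.001]
force: [0.0, -0.1, -0.3]
opening: 0.0117
finger_force: 30.0
```

Run:
```python
from h import *
info(); p=camera_params("wrist"); im=snapshot("wrist"); save(im,"w4",1.25); np.savez("w4.npz",im=im,**p)
look("w4",p,im,"brown",(.471,.147));look("w4",p,im,"white",(.6275,.14))
```

```text
t 16.2 pos [548.2 213.4 108. ] yaw -1.5706 tilt [0.0015 0.0024] F [ 0.01 -0.1  -0.25] open 11.69 ff 30.0
w4 brown rect ctr [474.  146.5] size [69.7 61.1] ang 23.61 V med 213.0 px [426. 118.]
  side +u off 34.49 slope deg 0.02 63
  side -u off -34.4 slope deg 0.12 68
  side +v off 30.17 slope deg -0.18 75
  side -v off -30.25 slope deg 0.05 79
w4 white rect ctr [629.9 139.9] size [61.4 70.9] ang 68.53 V med 243.0 px [214. 108.]
  side +u off 30.31 slope deg 0.19 78
  side -u off -30.4 slope deg -0.03 83
  side +v off 35.19 slope deg -0.06 66
  side -v off -34.95 slope deg 0.37 54
  brass at [650.6 131.8] 106
```

View pics/w4.png

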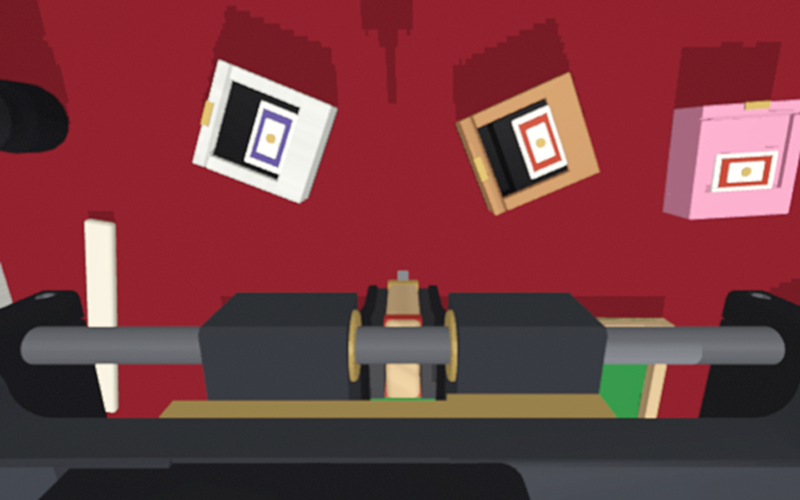

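White frame is at (265,132) with brass at (207,112). Brown is at (530,142) with brass at (480,168). The extra 4 mm of length is a visible side face (brown's head side, white's foot side); I've corrected for it from the opposite edge. Probing brown.

Run:
```python
from h import *
row([.4941,.1553,.0622],-1.159,half=False)
```

```text
row [ 0.002  -0.0007 -0.412 ] [57.9 54.2 46.3] j6 -0.65
```

>>> apply_moves(
  targets=[
    [[0,0,-0.412,57.9,54.2,10,5],[0,0,-0.412,57.9,54.2,20,5],[0,0,-0.412,57.9,54.2,35,5],[0,0,-0.412,57.9,54.2,45,5],[0,0,-0.412,57.9,54.2,45,5],[0,0,-0.412,57.9,54.2,45,5],[0,0,-0.412,57.9,54.2,45,5]],
  ],
)

```text
time: 16.95
tool_pos: [0.4959, 0.1571, 0.0646]
ee_rot: [-2.628, 1.719, -0.001]
force: [0.7, 0.8, -0.2]
opening: 0.0115
finger_force: 30.0
```

Run:
```python
from h import *
info(); row([.4941,.1553,.0562],-1.159,half=False)
```

```text
t 16.95 pos [495.9 157.1  64.6] yaw -1.1587 tilt [-0.0001 -0.0014] F [ 0.71  0.76 -0.23] open 11.49 ff 30.0
row [-0.0014  0.0001  0.0003] [1.  2.4 8.4] j6 -0.21
```

>>> apply_moves(
  targets=[
    [[0,0,0,0,2.4,2,5],[0,0,0,0,2.4,4,5],[0,0,0,0,2.4,7,5],[0,0,0,0,2.4,7,5],[0,0,0,0,2.4,7,5]],
  ],
)

```text
time: 17.45
tool_pos: [0.4928, 0.1557, 0.0569]
ee_rot: [2.63, -1.719, -0.0]
force: [0.3, -0.1, -0.5]
opening: 0.0116
finger_force: 30.0
```

Run:
```python
from h import *
info(); row([.4941,.1553,.0562],-1.159,half=False)
```

```text
t 17.45 pos [492.8 155.7  56.9] yaw -1.1578 tilt [0.0001 0.0002] F [ 0.26 -0.11 -0.47] open 11.59 ff 30.0
row [ 0.0002 -0.0001  0.0012] [ 0.9 -1.   0.7] j6 -0.21
```

>>> apply_moves(
  targets=[
    [[0,0,0,0,-0.8,0,5],[0,0,0,0,-0.8,0.5,5],[0,0,0,0,-0.8,1,5],[0,0,0,0,-0.8,1.5,5],[0,0,0,0,-0.8,2,5],[0,0,0,0,-0.8,2.5,5],[0,0,0,0,-0.8,2.5,5]],
  ],
)

```text
time: 18.15
tool_pos: [0.4935, 0.156, 0.0545]
ee_rot: [2.63, -1.719, -0.0]
force: [-0.3, 0.5, -1.2]
opening: 0.0119
finger_force: 30.0
```

>>> apply_moves(
  targets=[
    [[0,0,0,0,0,0.5,5],[0,0,0,0,0,1,5],[0,0,0,0,0,1.5,5],[0,0,0,0,0,2,5],[0,0,0,0,0,2,5]],
  ],
)

```text
time: 18.65
tool_pos: [0.4935, 0.156, 0.0525]
ee_rot: [2.63, -1.719, -0.0]
force: [0.8, 0.5, -0.4]
opening: 0.0119
finger_force: 30.0
```

Run:
```python
from h import *
info(); row([.4941,.1553,.0562],-1.159,half=False)
```

```text
t 18.65 pos [493.5 156.   52.5] yaw -1.1578 tilt [0.     0.0002] F [ 0.79  0.53 -0.39] open 11.94 ff 30.0
row [ 0.0002 -0.      0.0012] [ 0.9 -0.2 -3.7] j6 -0.21
```

Below the panel top with no contact. I'll continue down.

>>> apply_moves(
  targets=[
    [[0,0,0,0,0,0.5,5],[0,0,0,0,0,1,5],[0,0,0,0,0,1.5,5],[0,0,0,0,0,2,5],[0,0,0,0,0,2,5]],
  ],
)

```text
time: 19.15
tool_pos: [0.4933, 0.1558, 0.0503]
ee_rot: [2.629, -1.719, -0.001]
force: [-1.6, -0.8, -0.2]
opening: 0.0118
finger_force: 30.0
```

>>> apply_moves(
  targets=[
    [[0,0,0,0,0,0.5,5],[0,0,0,0,0,1,5],[0,0,0,0,0,1.5,5],[0,0,0,0,0,2,5],[0,0,0,0,0,2,5]],
  ],
)

```text
time: 19.65
tool_pos: [0.4933, 0.1558, 0.0483]
ee_rot: [2.629, -1.719, -0.001]
force: [-2.7, -0.1, -0.6]
opening: 0.0117
finger_force: 30.0
```

Run:
```python
from h import *
info()
```

```text
t 19.65 pos [493.3 155.8  48.3] yaw -1.158 tilt [0.0001 0.0008] F [-2.71 -0.13 -0.56] open 11.68 ff 30.0
```

>>> apply_moves(
  targets=[
    [[0,0,0,0,0,1,5],[0,0,0,0,0,2,5],[0,0,0,0,0,3,5],[0,0,0,0,0,4,5],[0,0,0,0,0,5,5],[0,0,0,0,0,6,5],[0,0,0,0,0,7,5],[0,0,0,0,0,7,5]],
  ],
)

```text
time: 20.45
tool_pos: [0.4936, 0.1561, 0.0414]
ee_rot: [-2.63, 1.719, -0.0]
force: [-0.9, -0.0, -0.9]
opening: 0.0116
finger_force: 30.0
```

Run:
```python
from h import *
info()
```

```text
t 20.45 pos [493.6 156.1  41.4] yaw -1.1578 tilt [-0.     -0.0001] F [-0.88 -0.04 -0.93] open 11.65 ff 30.0
```

>>> apply_moves(
  targets=[
    [[0,0,0,0,0,2,5],[0,0,0,0,0,4,5],[0,0,0,0,0,6,5],[0,0,0,0,0,7,5],[0,0,0,0,0,8.5,5],[0,0,0,0,0,8.5,5],[0,0,0,0,0,8.5,5]],
  ],
)

```text
time: 21.15
tool_pos: [0.4939, 0.1562, 0.0332]
ee_rot: [-2.629, 1.718, -0.001]
force: [-1.4, -0.1, -0.6]
opening: 0.0118
finger_force: 30.0
```

>>> apply_moves(
  targets=[
    [[0,0,0,0,0,-10,5],[0,0,0,0,0,-20,5],[0,0,0,0,0,-45,5],[0,0,0,0,0,-65,5],[0,0,0,0,0,-65,5],[0,0,0,0,0,-65,5]],
  ],
)

```text
time: 21.75
tool_pos: [0.494, 0.1564, 0.0989]
ee_rot: [-2.627, 1.718, -0.001]
force: [-0.7, -0.6, 0.2]
opening: 0.0117
finger_force: 30.0
```

Run:
```python
from h import *
info(); row([.6535,.1306,.0642],-1.946,half=False)
```

```text
t 21.75 pos [494.  156.4  98.9] yaw -1.158 tilt [-0.0008 -0.0025] F [-0.66 -0.62  0.18] open 11.73 ff 30.0
row [-0.002   0.0017  0.788 ] [  87.7 -135.7   35. ] j6 -0.21
```

Brown lets the blade down to the floor, so it goes in the green tray. Now white.

>>> apply_moves(
  targets=[
    [[0,0,0.788,87.7,-135.7,0,5],[0,0,0.788,87.7,-135.7,0,5],[0,0,0.788,87.7,-135.7,0,5],[0,0,0.788,87.7,-135.7,15,5],[0,0,0.788,87.7,-135.7,33,5],[0,0,0.788,87.7,-135.7,33,5],[0,0,0.788,87.7,-135.7,33,5],[0,0,0.788,87.7,-135.7,33,5]],
  ],
)

```text
time: 22.55
tool_pos: [0.6529, 0.1301, 0.0644]
ee_rot: [1.769, -2.595, -0.0]
force: [-1.2, -0.0, -1.0]
opening: 0.0118
finger_force: 30.0
```

Run:
```python
from h import *
info(); row([.6535,.1306,.0567],-1.946,half=False)
```

```text
t 22.55 pos [652.9 130.1  64.4] yaw -1.9447 tilt [0.0007 0.0006] F [-1.23 -0.04 -0.98] open 11.82 ff 30.0
row [ 0.0006 -0.0007  0.0013] [-0.7 -0.3  7.7] j6 -0.81
```

>>> apply_moves(
  targets=[
    [[0,0,0,0,-0.3,4,5],[0,0,0,0,-0.3,7,5],[0,0,0,0,-0.3,7.5,5],[0,0,0,0,-0.3,8,5],[0,0,0,0,-0.3,8.5,5],[0,0,0,0,-0.3,9,5],[0,0,0,0,-0.3,9.5,5],[0,0,0,0,-0.3,9.5,5]],
  ],
)

```text
time: 23.35
tool_pos: [0.6533, 0.13, 0.0555]
ee_rot: [1.768, -2.597, -0.0]
force: [0.4, 0.2, -0.5]
opening: 0.0118
finger_force: 30.0
```

>>> apply_moves(
  targets=[
    [[0,0,0,0,0,0.5,5],[0,0,0,0,0,1,5],[0,0,0,0,0,1.5,5],[0,0,0,0,0,2,5],[0,0,0,0,0,2,5]],
  ],
)

```text
time: 23.85
tool_pos: [0.6529, 0.1301, 0.0534]
ee_rot: [1.768, -2.596, -0.001]
force: [-1.8, 0.4, -0.4]
opening: 0.0119
finger_force: 30.0
```

Run:
```python
from h import *
info(); row([.6535,.1306,.0567],-1.946,half=False)
```

```text
t 23.85 pos [652.9 130.1  53.4] yaw -1.9458 tilt [0.0005 0.0009] F [-1.8   0.37 -0.36] open 11.85 ff 30.0
row [ 0.0009 -0.0005  0.0002] [-0.7 -0.4 -3.3] j6 -0.81
```

>>> apply_moves(
  targets=[
    [[0,0,0,0,0,0.5,5],[0,0,0,0,0,1,5],[0,0,0,0,0,1.5,5],[0,0,0,0,0,1.5,5],[0,0,0,0,0,1.5,5]],
  ],
)

```text
time: 24.35
tool_pos: [0.653, 0.1301, 0.0531]
ee_rot: [1.769, -2.596, -0.0]
force: [-4.4, 1.0, 7.5]
opening: 0.0116
finger_force: 30.0
```

Run:
```python
from h import *
info()
```

```text
t 24.35 pos [653.  130.1  53.1] yaw -1.9454 tilt [0.0004 0.0004] F [-4.38  0.97  7.46] open 11.62 ff 30.0
```

White is stopped: the tip is at the panel top, Fz is 7.5 N and the bevel pushes towards the foot, so it goes in the yellow tray. I'll take the gauge home.

>>> apply_moves(
  targets=[
    [[0,0,0,0,0,-25,5],[0,0,0,0,0,-60,5],[0,0,0,0,0,-60,5],[0,0,0,0,0,-60,5]],
  ],
)

```text
time: 24.75
tool_pos: [0.6543, 0.1303, 0.113]
ee_rot: [-1.766, 2.594, -0.001]
force: [0.5, 0.5, -1.8]
opening: 0.0117
finger_force: 30.0
```

Run:
```python
from h import *
info(); row([.6401,-.1469,.1],-1.188,half=False)
```

```text
t 24.75 pos [654.3 130.3 113. ] yaw -1.9461 tilt [-0.0025 -0.0024] F [ 0.54  0.46 -1.76] open 11.73 ff 30.0
row [-0.0032  0.0014 -0.7581] [263.1 -88.4  12.6] j6 -0.81
```

>>> apply_moves(
  targets=[
    [[0,0,-0.758,263,-88,12,5],[0,0,-0.758,263,-88,12,5],[0,0,-0.758,263,-88,12,5],[0,0,-0.758,263,-88,12,5],[0,0,-0.758,263,-88,12,5],[0,0,-0.758,263,-88,12,5],[0,0,-0.758,263,-88,12,5],[0,0,-0.758,263,-88,12,5]],
  ],
)

```text
time: 25.55
tool_pos: [0.6381, -0.1478, 0.0984]
ee_rot: [2.601, -1.761, -0.003]
force: [0.1, 0.3, -0.8]
opening: 0.0118
finger_force: 30.0
```

Run:
```python
from h import *
info(); row([.6401,-.1469,.058],-1.188,half=False)
```

```text
t 25.55 pos [ 638.1 -147.8   98.4] yaw -1.1902 tilt [-0.001  0.002] F [ 0.14  0.26 -0.78] open 11.83 ff 30.0
row [ 0.002   0.001  -0.0022] [-0.  -2.2 40.4] j6 0.36
```

>>> apply_moves(
  targets=[
    [[0,0,0,0,-1.5,20,5],[0,0,0,0,-1.5,40,5],[0,0,0,0,-1.5,40,5],[0,0,0,0,-1.5,40,5],[0,0,0,0,-1.5,40,5]],
  ],
)

```text
time: 26.05
tool_pos: [0.6413, -0.1456, 0.0612]
ee_rot: [-2.604, 1.756, -0.003]
force: [-0.1, 0.3, -0.3]
opening: 0.0117
finger_force: 30.0
```

Run:
```python
from h import *
info(); row([.6401,-.1469,.0345],-1.188,half=False)
```

```text
t 26.05 pos [ 641.3 -145.6   61.2] yaw -1.1864 tilt [ 0.0011 -0.0018] F [-0.12  0.29 -0.31] open 11.7 ff 30.0
row [-0.0018 -0.0011  0.0016] [ 0.7  1.7 26.7] j6 0.36
```

>>> apply_moves(
  targets=[
    [[0,0,0,0.5,0.7,0,5],[0,0,0,0.5,0.7,2,5],[0,0,0,0.5,0.7,4,5],[0,0,0,0.5,0.7,6,5],[0,0,0,0.5,0.7,8,5],[0,0,0,0.5,0.7,10,5],[0,0,0,0.5,0.7,10,5]],
  ],
)

```text
time: 26.75
tool_pos: [0.6395, -0.1471, 0.0495]
ee_rot: [2.603, -1.758, -0.001]
force: [-0.1, 0.4, -0.3]
opening: 0.0116
finger_force: 30.0
```

Run:
```python
from h import *
info(); row([.6401,-.1469,.0342],-1.188,half=False)
```

```text
t 26.75 pos [ 639.5 -147.1   49.5] yaw -1.1879 tilt [-0.0004  0.0009] F [-0.05  0.43 -0.34] open 11.63 ff 30.0
row [0.0009 0.0004 0.0001] [ 0.  -0.6 15.3] j6 0.36
```

Tip is about 4 mm into the slot with no force. I'll lower, release and rise.

>>> apply_moves(
  targets=[
    [[0,0,0,0,-0.4,4,5],[0,0,0,0,-0.4,8,5],[0,0,0,0,-0.4,11,5],[0,0,0,0,-0.4,14,5],[0,0,0,0,-0.4,15,5],[0,0,0,0,-0.4,15,5],[0,0,0,0,-0.4,15,5]],
  ],
)

```text
time: 27.45
tool_pos: [0.6403, -0.147, 0.0351]
ee_rot: [-2.604, 1.758, -0.0]
force: [-0.0, -0.4, 0.4]
opening: 0.0119
finger_force: 30.0
```

Run:
```python
from h import *
info()
```

```text
t 27.45 pos [ 640.3 -147.    35.1] yaw -1.1877 tilt [ 0.0001 -0.0001] F [-0.04 -0.42  0.43] open 11.87 ff 30.0
```

>>> apply_moves(
  targets=[
    [[0,0,0,0,0,0,40],[0,0,0,0,0,0,40],[0,0,0,0,0,0,40],[0,0,0,0,0,0,40],[0,0,0,0,0,0,40],[0,0,0,0,0,0,40]],
  ],
)

```text
time: 28.05
tool_pos: [0.6402, -0.1469, 0.0351]
ee_rot: [-2.604, 1.758, -0.0]
force: [-0.4, -0.3, -0.6]
opening: 0.0393
finger_force: 0.0
```

>>> apply_moves(
  targets=[
    [[0,0,0,0,0,-20,40],[0,0,0,0,0,-40,60],[0,0,0,0,0,-85,87],[0,0,0,0,0,-85,87],[0,0,0,0,0,-85,87],[0,0,0,0,0,-85,87]],
  ],
)

```text
time: 28.65
tool_pos: [0.6394, -0.1468, 0.1192]
ee_rot: [2.603, -1.758, -0.003]
force: [-0.2, 0.4, -1.2]
opening: 0.0716
finger_force: 0.0
```

Run:
```python
from h import *
info(); p=camera_params("top"); im=snapshot("top"); save(im,"t5",1)
for c,n in (("blue",(.467,-.158)),("green",(.458,-.01)),("brown",(.473,.146)),("white",(.63,.14))): look("top",p,im,c,n,rad=.08)
hsv=cv2.cvtColor(im,cv2.COLOR_RGB2HSV); H,S,V=[a.astype(int) for a in cv2.split(hsv)]
for nm,m,x0,x1 in (("green",(abs(H-62)<15)&(S>120),170,235),("yellow",(abs(H-24)<5)&(S>150),430,475)):
    m=m.astype(np.uint8); m[:,:x0]=0; m[:,x1:]=0; n,l,st,c=cv2.connectedComponentsWithStats(m); i=1+np.argmax(st[1:,4])
    w=px2w(max(cv2.findContours((l==i).astype(np.uint8),0,2)[0],key=cv2.contourArea).reshape(-1,2),.006,p)[:,:2]*1000
    r=cv2.minAreaRect(w.astype(np.float32)); print(nm,st[i],np.round(r[0],1),np.round(r[1],1),r[2])
row([.4675,-.158,.12],-.454,half=False); row([.395,-.123,.11],-.454,half=False)
```

```text
t 28.65 pos [ 639.4 -146.8  119.2] yaw -1.1881 tilt [-0.0011  0.0014] F [-0.25  0.37 -1.21] open 71.64 ff 0.0
top blue rect ctr [ 464.8 -155.7] size [55.  63.6] ang 63.77 V med 155.5 px [388. 193.]
  side +u off 26.71 slope deg -0.13 21
  side -u off -26.5 slope deg 0.47 21
  side +v off 31.15 slope deg -0.11 16
  side -v off -30.43 slope deg 1.73 10Traceback (most recent call last):
  File "<stdin>", line 3, in <module>
  File "h.py", line 35, in look
    m=(m&(ok>0)).astype(np.uint8); n,l,st,_=cv2.connectedComponentsWithStats(m); i=1+np.argmax(st[1:,4])
                                                                                     ~~~~~~~~~^^^^^^^^^^
    return _wrapfunc(a, 'argmax', axis=axis, out=out, **kwds)
    return bound(*args, **kwds)
ValueError: attempt to get argmax of an empty sequence
```

Run:
```python
from h import *
p=camera_params("top"); im=cv2.imread("pics/t5.png")[:,:,::-1].copy()
for c,n in (("brown",(.473,.146)),("white",(.63,.14))): look("top",p,im,c,n,rad=.08)
hsv=cv2.cvtColor(im,cv2.COLOR_RGB2HSV); H,S,V=[a.astype(int) for a in cv2.split(hsv)]
for nm,m,x0,x1 in (("green",(abs(H-62)<15)&(S>120),170,235),("yellow",(abs(H-24)<5)&(S>150),430,475)):
    m=m.astype(np.uint8); m[:,:x0]=0; m[:,x1:]=0; n,l,st,c=cv2.connectedComponentsWithStats(m); i=1+np.argmax(st[1:,4])
    w=px2w(max(cv2.findContours((l==i).astype(np.uint8),0,2)[0],key=cv2.contourArea).reshape(-1,2),.006,p)[:,:2]*1000
    r=cv2.minAreaRect(w.astype(np.float32)); print(nm,st[i],np.round(r[0],1),np.round(r[1],1),r[2])
row([.4675,-.158,.12],-.454,half=False)
```

```text
top brown rect ctr [497.2 167.5] size [73.9 62.3] ang 22.28 V med 168.0 px [267. 189.]
  side +u off 35.6 slope deg 1.81 7
  side -u off -35.8 slope deg 0.87 19
  side +v off 30.08 slope deg 0.07 23
  side -v off -29.91 slope deg 0.05 21
top white rect ctr [634.  114.6] size [110.6 118.5] ang 58.53 V med 195.0 px [272. 129.]
  side +u off 54.04 slope deg -3.42 7
  side -u off -53.53 slope deg -1.29 11
  side +v off 57.87 slope deg -0.23 10
  brass at [662.  128.9] 4
green [ 186  117   34   92 2592] [544.7 319.7] [ 75.  243.1] 89.63443756103516
yellow [ 437  124   31  115 3519] [ 510.7 -328.4] [ 79.7 302.2] 88.11776733398438
row [ 0.0016  0.0019 -0.734 ] [-53.8 163.6  -0.8] j6 0.36
```

View pics/t5.png

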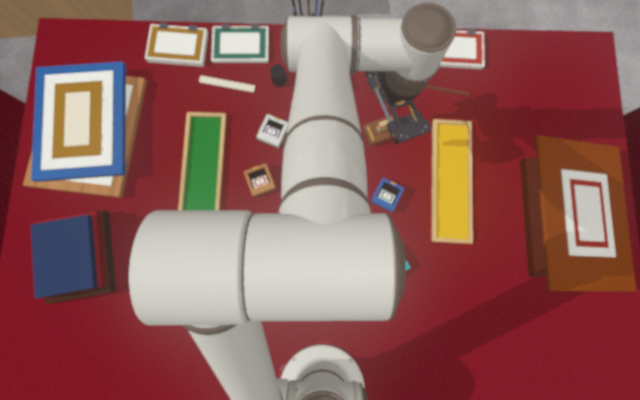

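Brown has been knocked to about (259,180) in the top view; blue and white are unchanged, and green is hidden by the arm. Picking blue first.

>>> apply_moves(
  targets=[
    [[0,0,-0.734,-54,164,0,87],[0,0,-0.734,-54,164,0,87],[0,0,-0.734,-54,164,0,87],[0,0,-0.734,-54,164,0,87],[0,0,-0.734,-54,164,0,87],[0,0,-0.734,-54,164,0,87],[0,0,-0.734,-54,164,0,87],[0,0,-0.734,-54,164,0,87]],
  ],
)

```text
time: 29.5
tool_pos: [0.4683, -0.158, 0.1195]
ee_rot: [3.06, -0.709, -0.001]
force: [-0.2, 0.1, 0.1]
opening: 0.0872
finger_force: 0.0
```

Run:
```python
from h import *
info(); row([.4675,-.158,.005],-.454,half=False)
```

```text
t 29.5 pos [ 468.3 -158.   119.5] yaw -0.4556 tilt [-0.0007  0.0003] F [-0.15  0.11  0.08] open 87.16 ff 0.0
row [ 0.0003  0.0007 -0.0016] [ -0.7   0.3 114.5] j6 1.11
```

>>> apply_moves(
  targets=[
    [[0,0,0,-0.7,0,45,87],[0,0,0,-0.7,0,80,87],[0,0,0,-0.7,0,100,87],[0,0,0,-0.7,0,110,87],[0,0,0,-0.7,0,113,87],[0,0,0,-0.7,0,113,87],[0,0,0,-0.7,0,113,87]],
  ],
)

```text
time: 30.2
tool_pos: [0.4683, -0.1578, 0.008]
ee_rot: [-3.061, 0.707, -0.004]
force: [-0.1, -0.3, 0.2]
opening: 0.087
finger_force: 0.0
```

>>> apply_moves(
  targets=[
    [[0,0,0,0,0,0,50],[0,0,0,0,0,0,50],[0,0,0,0,0,0,50],[0,0,0,0,0,0,50],[0,0,0,0,0,0,50],[0,0,0,0,0,0,50],[0,0,0,0,0,0,50]],
  ],
)

```text
time: 30.9
tool_pos: [0.4674, -0.1578, 0.0073]
ee_rot: [-3.061, 0.707, -0.001]
force: [-0.6, -0.1, 2.8]
opening: 0.0598
finger_force: 30.0
```

>>> apply_moves(
  targets=[
    [[0,0,0,0,0,-10,50],[0,0,0,0,0,-40,50],[0,0,0,0,0,-65,50],[0,0,0,0,0,-65,50],[0,0,0,0,0,-65,50]],
  ],
)

```text
time: 31.4
tool_pos: [0.4666, -0.1576, 0.0719]
ee_rot: [-3.06, 0.708, 0.001]
force: [-1.1, -0.0, -3.1]
opening: 0.0596
finger_force: 30.0
```

Run:
```python
from h import *
info(); 
for y in (-1.607,1.535): row([.440,-.325,.07],y,half=False)
```

```text
t 31.4 pos [ 466.6 -157.6   71.9] yaw -0.4545 tilt [-0.0005 -0.0004] F [-1.15 -0.03 -3.15] open 59.63 ff 30.0
row [-1.0000e-04  7.0000e-04  1.1525e+00] [ 49.6 162.1   1.8] j6 1.11
row [-8.0000e-04 -1.0000e-04 -1.9895e+00] [ 49.6 162.1   1.8] j6 1.11
```

>>> apply_moves(
  targets=[
    [[0,0,1.15,25,90,0,50],[0,0,1.15,25,90,0,50],[0,0,1.15,25,90,0,50],[0,0,1.15,25,90,0,50],[0,0,1.15,25,90,0,50],[0,0,1.15,25,90,0,50],[0,0,1.15,25,90,0,50],[0,0,1.15,25,90,0,50]],
  ],
)

```text
time: 32.2
tool_pos: [0.4486, -0.2492, 0.0699]
ee_rot: [2.176, -2.262, -0.007]
force: [0.4, -0.3, -4.0]
opening: 0.0599
finger_force: 30.0
```

```bash
cat >> h.py <<'E'
def tray(im,p,color):
    H,S,V=[a.astype(int) for a in cv2.split(cv2.cvtColor(im,cv2.COLOR_RGB2HSV))]
    m=({"green":(abs(H-62)<15)&(S>120),"yellow":(abs(H-24)<5)&(S>150)}[color]).astype(np.uint8); m[228:]=0
    n,l,st,c=cv2.connectedComponentsWithStats(m); i=1+np.argmax(st[1:,4])
    w=px2w(max(cv2.findContours((l==i).astype(np.uint8),0,2)[0],key=cv2.contourArea).reshape(-1,2),.005,p)[:,:2]*1000
    r=cv2.minAreaRect(w.astype(np.float32)); print(color,st[i],"ctr",np.round(r[0],1),"size",np.round(r[1],1),"ang",round(r[2],2)); print(np.round(cv2.boxPoints(r),0).tolist())
E
python3 - <<'E'
from h import *
info(); p=camera_params("wrist"); im=snapshot("wrist"); save(im,"w6",1); tray(im,p,"yellow"); print(state()["joints"])
E
```

```text
t 32.2 pos [ 448.6 -249.2   69.9] yaw -1.6095 tilt [-0.0013  0.0047] F [ 0.44 -0.28 -3.97] open 59.87 ff 30.0
yellow [    0    37   456   130 57522] ctr [ 511.7 -327.4] size [ 83.5 304.7] ang 87.93
[[358.0, -364.0], [662.0, -375.0], [665.0, -291.0], [361.0, -280.0]]
[-0.19075621  0.36970398 -0.45880229 -0.00088801 -0.74711191  0.15073829]
```

View pics/w6.png

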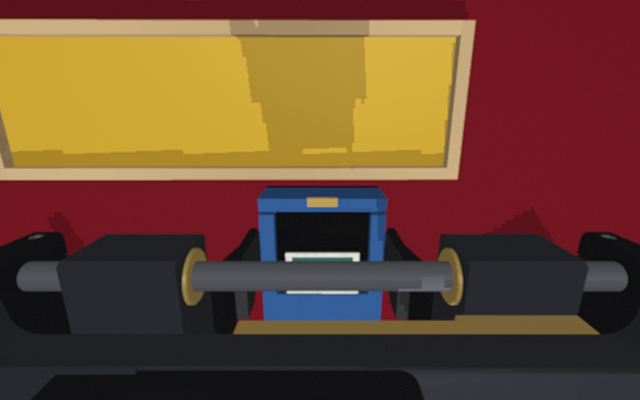

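The tray fit of 83.5 × 304.7 mm matches the real one: centre (511.7,-327.4), axis -2.07°. Blue is held square in the gripper at (322,225).

Run:
```python
from h import *
info(); row([.4417,-.3249,.040],-1.607,half=False)
```

```text
t 32.25 pos [ 448.6 -249.2   69.9] yaw -1.6115 tilt [-0.0013  0.0047] F [-1.    0.29 -2.95] open 59.76 ff 30.0
row [ 0.0047  0.0013 -0.0045] [76.   3.6 29.9] j6 0.15
```

>>> apply_moves(
  targets=[
    [[0,0,0,40,3,0,50],[0,0,0,76,3,0,50],[0,0,0,76,3,15,50],[0,0,0,76,3,30,50],[0,0,0,76,3,30,50],[0,0,0,76,3,30,50],[0,0,0,76,3,30,50]],
  ],
)

```text
time: 32.95
tool_pos: [0.4452, -0.3255, 0.0423]
ee_rot: [-2.186, 2.256, -0.001]
force: [1.5, 0.5, -3.1]
opening: 0.0597
finger_force: 30.0
```

Run:
```python
from h import *
info(); row([.4417,-.3249,.0120],-1.607,half=False)
```

```text
t 32.95 pos [ 445.2 -325.5   42.3] yaw -1.6026 tilt [ 0.0003 -0.0003] F [ 1.5  0.5 -3.1] open 59.68 ff 30.0
row [-0.0003 -0.0003  0.0044] [-0.5  3.5 30.3] j6 0.31
```

>>> apply_moves(
  targets=[
    [[0,0,0,0,3,10,50],[0,0,0,0,3,20,50],[0,0,0,0,3,26,50],[0,0,0,0,3,29,50],[0,0,0,0,3,30,50],[0,0,0,0,3,30.5,50],[0,0,0,0,3,30.5,50]],
  ],
)

```text
time: 33.65
tool_pos: [0.442, -0.3255, 0.0117]
ee_rot: [-2.184, 2.258, -0.001]
force: [0.2, 0.0, -4.4]
opening: 0.0596
finger_force: 30.0
```

>>> apply_moves(
  targets=[
    [[0,0,0,0,0,0,85],[0,0,0,0,0,0,85],[0,0,0,0,0,0,85],[0,0,0,0,0,0,85],[0,0,0,0,0,0,85]],
  ],
)

```text
time: 34.15
tool_pos: [0.442, -0.3255, 0.0118]
ee_rot: [-2.184, 2.258, -0.001]
force: [-0.7, -0.6, -0.2]
opening: 0.0837
finger_force: 0.0
```

>>> apply_moves(
  targets=[
    [[0,0,0,0,0,-25,87],[0,0,0,0,0,-60,87],[0,0,0,0,0,-110,87],[0,0,0,0,0,-110,87],[0,0,0,0,0,-110,87]],
  ],
)

```text
time: 34.65
tool_pos: [0.4425, -0.3256, 0.1231]
ee_rot: [-2.183, 2.257, -0.005]
force: [-0.5, -0.1, -0.5]
opening: 0.0871
finger_force: 0.0
```

Run:
```python
from h import *
info(); row([.40,-.00,.12],-.565,half=False); row([.397,.029,.12],-.565,half=False)
```

```text
t 34.65 pos [ 442.5 -325.6  123.1] yaw -1.604 tilt [ 0.0009 -0.0037] F [-0.49 -0.09 -0.51] open 87.07 ff 0.0
row [-0.0029 -0.0028 -1.039 ] [-324.    53.3    2.6] j6 0.31
row [-0.0029 -0.0028 -1.039 ] [-352.9   57.3    2.6] j6 0.31
```

>>> apply_moves(
  targets=[
    [[0,0,-1.04,-316,-5.6,3,87],[0,0,-1.04,-316,-5.6,3,87],[0,0,-1.04,-316,-5.6,3,87],[0,0,-1.04,-316,-5.6,3,87],[0,0,-1.04,-316,-5.6,3,87],[0,0,-1.04,-316,-5.6,3,87],[0,0,-1.04,-316,-5.6,3,87],[0,0,-1.04,-316,-5.6,3,87]],
  ],
)

```text
time: 35.45
tool_pos: [0.4572, -0.0079, 0.1174]
ee_rot: [3.019, -0.866, -0.003]
force: [-0.7, -0.2, 0.4]
opening: 0.087
finger_force: 0.0
```

Run:
```python
from h import *
info(); row([.4590,-.0105,.007],-.564,half=False)
```

```text
t 35.45 pos [457.2  -7.9 117.4] yaw -0.5589 tilt [-0.0017  0.0017] F [-0.66 -0.24  0.44] open 87.03 ff 0.0
row [0.0017 0.0017 0.0051] [  3.1   1.1 110.4] j6 0.67
```

>>> apply_moves(
  targets=[
    [[0,0,0,3,1,45,87],[0,0,0,3,1,80,87],[0,0,0,3,1,100,87],[0,0,0,3,1,108,87],[0,0,0,3,1,110,87],[0,0,0,3,1,110,87],[0,0,0,3,1,110,87]],
  ],
)

```text
time: 36.15
tool_pos: [0.4607, -0.0122, 0.0095]
ee_rot: [-3.016, 0.875, -0.003]
force: [-0.3, -0.2, 0.3]
opening: 0.0868
finger_force: 0.0
```

>>> apply_moves(
  targets=[
    [[0,0,0,0,0,0,50],[0,0,0,0,0,0,50],[0,0,0,0,0,0,50],[0,0,0,0,0,0,50],[0,0,0,0,0,0,50],[0,0,0,0,0,0,50],[0,0,0,0,0,0,50]],
  ],
)

```text
time: 36.85
tool_pos: [0.4603, -0.012, 0.0088]
ee_rot: [-3.017, 0.873, -0.001]
force: [0.6, 1.6, 3.2]
opening: 0.0598
finger_force: 30.0
```

>>> apply_moves(
  targets=[
    [[0,0,0,0,0,-10,50],[0,0,0,0,0,-40,50],[0,0,0,0,0,-75,50],[0,0,0,0,0,-75,50],[0,0,0,0,0,-75,50]],
  ],
)

```text
time: 37.35
tool_pos: [0.4591, -0.0123, 0.0838]
ee_rot: [-3.017, 0.875, 0.0]
force: [-0.4, -0.4, -3.7]
opening: 0.0597
finger_force: 30.0
```

Run:
```python
from h import *
info(); p=camera_params("top"); im=cv2.imread("pics/top0.png")[:,:,::-1].copy(); im[:,235:]=0; im[:,:165]=0
# widen rows limit
H,S,V=[a.astype(int) for a in cv2.split(cv2.cvtColor(im,cv2.COLOR_RGB2HSV))]
m=((abs(H-62)<15)&(S>120)).astype(np.uint8); n,l,st,c=cv2.connectedComponentsWithStats(m); i=1+np.argmax(st[1:,4])
w=px2w(max(cv2.findContours((l==i).astype(np.uint8),0,2)[0],key=cv2.contourArea).reshape(-1,2),.006,p)[:,:2]*1000
r=cv2.minAreaRect(w.astype(np.float32)); print(st[i],r)
row([.451,.325,.085],-1.575,half=False)
```

```text
t 37.35 pos [459.1 -12.3  83.8] yaw -0.5646 tilt [-0.0004 -0.0006] F [-0.37 -0.35 -3.71] open 59.66 ff 30.0
[ 182  117   38  114 3310] ((517.306640625, 319.7347106933594), (75.86997985839844, 298.08465576171875), 89.75802612304688)
row [-3.0000e-04  6.0000e-04  1.0103e+00] [-187.4 -280.6   -1. ] j6 0.68
```

>>> apply_moves(
  targets=[
    [[0,0,1.01,-187,-274,0,50],[0,0,1.01,-187,-274,0,50],[0,0,1.01,-187,-274,0,50],[0,0,1.01,-187,-274,0,50],[0,0,1.01,-187,-274,0,50],[0,0,1.01,-187,-274,0,50],[0,0,1.01,-187,-274,0,50],[0,0,1.01,-187,-274,0,50]],
  ],
)

```text
time: 38.15
tool_pos: [0.4475, 0.3235, 0.0815]
ee_rot: [2.218, -2.223, 0.0]
force: [-0.6, -0.6, -3.3]
opening: 0.0597
finger_force: 30.0
```

Run:
```python
from h import *
info(); p=camera_params("wrist"); im=snapshot("wrist"); save(im,"w7",1); row([.4475,.319,.0137],-1.575,half=False)
```

```text
t 38.15 pos [447.5 323.5  81.5] yaw -1.5732 tilt [0.0008 0.0007] F [-0.62 -0.58 -3.31] open 59.68 ff 30.0
row [ 0.0018 -0.0017  0.0015] [ 3.5 -0.5 67.5] j6 -0.92
```

View pics/w7.png

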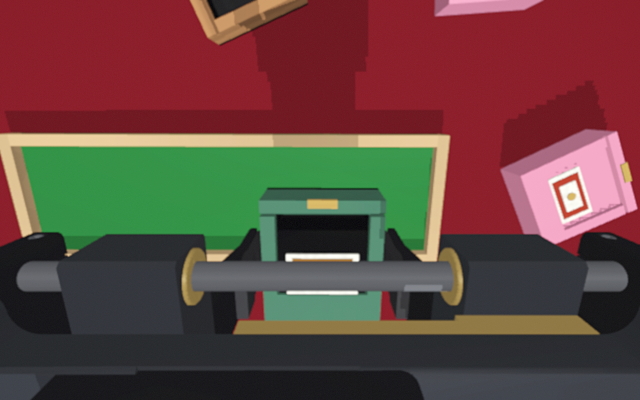

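The green tray fills columns 20–437, with its -y inner edge near row 147 and its +y inner edge near row 250. Green is held square. Checking the tray centre from these edges.

Run:
```python
from h import *
p=camera_params("wrist"); print(np.round(px2w([[100,147],[400,147],[100,256],[240,256],[432,200]],.012,p)*1000,1))
```

```text
[[606.  275.5  12. ]
 [391.3 276.   12. ]
 [621.5 360.5  12. ]
 [511.8 360.9  12. ]
 [364.9 315.5  12. ]]
```

>>> apply_moves(
  targets=[
    [[0,0,0,3.5,-0.5,15,50],[0,0,0,3.5,-0.5,37,50],[0,0,0,3.5,-0.5,37,50],[0,0,0,3.5,-0.5,37,50]],
  ],
)

```text
time: 38.6
tool_pos: [0.448, 0.3144, 0.0453]
ee_rot: [2.215, -2.222, 0.001]
force: [0.7, 0.2, -3.3]
opening: 0.0596
finger_force: 30.0
```

Run:
```python
from h import *
info(); row([.4475,.319,.0137],-1.575,half=False)
```

```text
t 38.6 pos [448.  314.4  45.3] yaw -1.574 tilt [0.0033 0.0024] F [ 0.71  0.22 -3.32] open 59.62 ff 30.0
row [ 0.0024 -0.0033  0.001 ] [-4.7  0.5 31.6] j6 -0.91
```

>>> apply_moves(
  targets=[
    [[0,0,0,-1,0,0,50],[0,0,0,-1,0,8,50],[0,0,0,-1,0,16,50],[0,0,0,-1,0,16,50],[0,0,0,-1,0,16,50]],
  ],
)

```text
time: 39.1
tool_pos: [0.4486, 0.3166, 0.0303]
ee_rot: [2.218, -2.224, 0.0]
force: [0.3, 0.6, -3.2]
opening: 0.0597
finger_force: 30.0
```

Run:
```python
from h import *
info(); row([.4475,.319,.0137],-1.575,half=False)
```

```text
t 39.1 pos [448.6 316.6  30.3] yaw -1.5737 tilt [0.0006 0.0004] F [ 0.34  0.65 -3.24] open 59.74 ff 30.0
row [ 0.0004 -0.0006  0.0013] [-2.4  1.1 16.6] j6 -0.91
```

>>> apply_moves(
  targets=[
    [[0,0,0,-2,0,6,50],[0,0,0,-2,0,12,50],[0,0,0,-2,0,15,50],[0,0,0,-2,0,16.5,50],[0,0,0,-2,0,17,50],[0,0,0,-2,0,17,50]],
  ],
)

```text
time: 39.7
tool_pos: [0.4487, 0.3188, 0.0136]
ee_rot: [-2.218, 2.225, -0.0]
force: [-0.2, -0.4, -3.3]
opening: 0.0598
finger_force: 30.0
```

>>> apply_moves(
  targets=[
    [[0,0,0,0,0,0,85],[0,0,0,0,0,0,85],[0,0,0,0,0,0,85],[0,0,0,0,0,0,85],[0,0,0,0,0,0,85]],
  ],
)

```text
time: 40.2
tool_pos: [0.4488, 0.3189, 0.0138]
ee_rot: [-2.218, 2.224, 0.0]
force: [0.2, 0.3, -0.3]
opening: 0.0834
finger_force: 0.0
```

>>> apply_moves(
  targets=[
    [[0,0,0,0,0,-25,87],[0,0,0,0,0,-60,87],[0,0,0,0,0,-105,87],[0,0,0,0,0,-105,87],[0,0,0,0,0,-105,87]],
  ],
)

```text
time: 40.7
tool_pos: [0.449, 0.3193, 0.1198]
ee_rot: [-2.216, 2.223, 0.001]
force: [-0.3, -0.1, -0.7]
opening: 0.0867
finger_force: 0.0
```

Run:
```python
from h import *
info(); row([.432,.139,.10],.39,half=False);print(state()["joints"])
```

```text
t 40.7 pos [449.  319.3 119.8] yaw -1.5741 tilt [-0.0026 -0.0017] F [-0.34 -0.12 -0.7 ] open 86.7 ff 0.0
row [-3.7000e-03  1.0000e-04 -1.9641e+00] [180.4  16.4  19.3] j6 -0.92
[ 9.12282806e-01  3.56394275e-01 -3.18835054e-01 -3.75415512e-04
 -8.92451499e-01 -9.15323798e-01]
```

>>> apply_moves(
  targets=[
    [[0,0,0,79,-50,18,87],[0,0,0,79,-50,18,87],[0,0,0,79,-50,18,87],[0,0,0,79,-50,18,87],[0,0,0,79,-50,18,87]],
  ],
)

```text
time: 41.2
tool_pos: [0.498, 0.2398, 0.0998]
ee_rot: [2.218, -2.223, -0.0]
force: [-0.1, -0.4, -1.0]
opening: 0.0869
finger_force: 0.0
```

Run:
```python
from h import *
info(); p=camera_params("wrist"); im=snapshot("wrist"); save(im,"w8",1)
look("w8",p,im,"brown",(.499,.167),rad=.055)
```

```text
t 41.2 pos [498.  239.8  99.8] yaw -1.5734 tilt [0.0009 0.0011] F [-0.1  -0.43 -1.03] open 86.85 ff 0.0
w8 brown rect ctr [499.7 167.4] size [67.9 60.7] ang 22.52 V med 203.0 px [321. 109.]
  side +u off 32.9 slope deg 0.24 68
  side -u off -33.61 slope deg 0.25 71
  side +v off 30.03 slope deg -0.12 73
  side -v off -30.05 slope deg 0.02 77
```

View pics/w8.png

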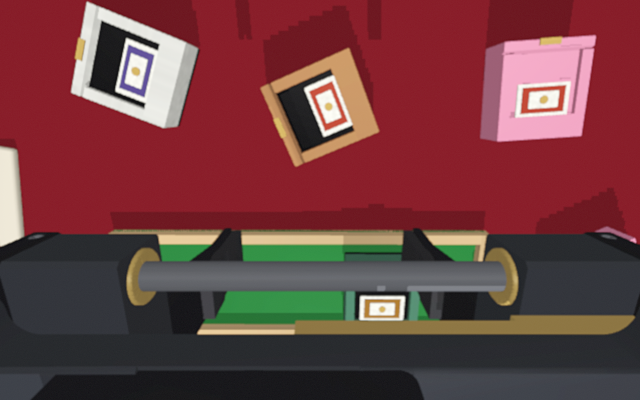

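Brown frame (320,107) is now at (499.7,167.4), 22.5°; green lies in its tray behind.

>>> apply_moves(
  targets=[
    [[0,0,1.176,72.4,-1.9,0,87],[0,0,1.176,72.4,-1.9,0,87],[0,0,1.176,72.4,-1.9,0,87],[0,0,1.176,72.4,-1.9,0,87],[0,0,1.176,72.4,-1.9,0,87],[0,0,1.176,72.4,-1.9,0,87],[0,0,1.176,72.4,-1.9,0,87],[0,0,1.176,72.4,-1.9,0,87]],
  ],
)

```text
time: 42.05
tool_pos: [0.4998, 0.1685, 0.1007]
ee_rot: [-0.606, 3.082, 0.0]
force: [-0.2, 0.1, 0.6]
opening: 0.0869
finger_force: 0.0
```

>>> apply_moves(
  targets=[
    [[0,0,0,0,0,0,87],[0,0,0,0,0,0,87]],
  ],
)

```text
time: 42.25
tool_pos: [0.4999, 0.1681, 0.1007]
ee_rot: [-0.618, 3.08, 0.0]
force: [-0.5, 0.1, 0.1]
opening: 0.0871
finger_force: 0.0
```

Run:
```python
from h import *
info(); row([.4997,.1674,.007],-2.749,half=False)
```

```text
t 42.25 pos [499.9 168.1 100.7] yaw -2.7456 tilt [-0.0003  0.0001] F [-0.52  0.09  0.1 ] open 87.13 ff 0.0
row [0.0001 0.0003 0.0034] [ 0.5 -0.5 93.7] j6 -1.81
```

>>> apply_moves(
  targets=[
    [[0,0,0,0,0,40,87],[0,0,0,0,0,70,87],[0,0,0,0,0,86,87],[0,0,0,0,0,92,87],[0,0,0,0,0,93,87],[0,0,0,0,0,93,87]],
  ],
)

```text
time: 42.85
tool_pos: [0.5007, 0.1678, 0.0083]
ee_rot: [-0.613, 3.08, 0.001]
force: [-0.4, 0.5, -0.2]
opening: 0.0869
finger_force: 0.0
```

>>> apply_moves(
  targets=[
    [[0,0,0,0,0,0,50],[0,0,0,0,0,0,50],[0,0,0,0,0,0,50],[0,0,0,0,0,0,50],[0,0,0,0,0,0,50],[0,0,0,0,0,0,50],[0,0,0,0,0,0,50]],
  ],
)

```text
time: 43.55
tool_pos: [0.5003, 0.1675, 0.0079]
ee_rot: [-0.612, 3.081, 0.0]
force: [-1.5, 0.9, 4.0]
opening: 0.0598
finger_force: 30.0
```

>>> apply_moves(
  targets=[
    [[0,0,0,0,0,-10,50],[0,0,0,0,0,-40,50],[0,0,0,0,0,-60,50],[0,0,0,0,0,-60,50],[0,0,0,0,0,-60,50]],
  ],
)

```text
time: 44.05
tool_pos: [0.4994, 0.1669, 0.0671]
ee_rot: [0.61, -3.081, -0.0]
force: [-0.5, -0.8, -4.1]
opening: 0.0597
finger_force: 30.0
```

Run:
```python
from h import *
info(); row([.5875,.3182,.067],-1.575,half=False)
```

```text
t 44.05 pos [499.4 166.9  67.1] yaw -2.7506 tilt [0.001  0.0004] F [-0.55 -0.76 -4.11] open 59.7 ff 30.0
row [ 9.0000e-04 -7.0000e-04 -1.1756e+00] [-139.1  106.3   -0. ] j6 -1.81
```

>>> apply_moves(
  targets=[
    [[0,0,-1.176,-139,106,0,50],[0,0,-1.176,-139,106,0,50],[0,0,-1.176,-139,106,0,50],[0,0,-1.176,-139,106,0,50],[0,0,-1.176,-139,106,0,50],[0,0,-1.176,-139,106,0,50],[0,0,-1.176,-139,106,0,50],[0,0,-1.176,-139,106,0,50]],
  ],
)

```text
time: 44.85
tool_pos: [0.5866, 0.3173, 0.0643]
ee_rot: [2.22, -2.215, -0.002]
force: [0.1, 0.5, -3.6]
opening: 0.0597
finger_force: 30.0
```

>>> apply_moves(
  targets=[
    [[0,0,0,0,0,0,50],[0,0,0,0,0,12,50],[0,0,0,0,0,28,50],[0,0,0,0,0,28,50],[0,0,0,0,0,28,50]],
  ],
)

```text
time: 45.35
tool_pos: [0.5876, 0.3177, 0.0382]
ee_rot: [2.215, -2.224, -0.0]
force: [0.6, 0.3, -3.7]
opening: 0.0596
finger_force: 30.0
```

Run:
```python
from h import *
info(); row([.5875,.3182,.0125],-1.575,half=False)
```

```text
t 45.35 pos [587.6 317.7  38.2] yaw -1.5749 tilt [0.0018 0.0018] F [ 0.6   0.34 -3.68] open 59.63 ff 30.0
row [ 0.0018 -0.0018  0.0001] [-0.5  0.1 25.7] j6 -0.74
```

>>> apply_moves(
  targets=[
    [[0,0,0,0,0,10,50],[0,0,0,0,0,18,50],[0,0,0,0,0,23,50],[0,0,0,0,0,25,50],[0,0,0,0,0,26,50],[0,0,0,0,0,26,50]],
  ],
)

```text
time: 45.95
tool_pos: [0.5883, 0.3184, 0.0136]
ee_rot: [-2.218, 2.225, -0.0]
force: [-0.4, 0.2, -3.7]
opening: 0.0594
finger_force: 30.0
```

>>> apply_moves(
  targets=[
    [[0,0,0,0,0,0,85],[0,0,0,0,0,0,85],[0,0,0,0,0,0,85],[0,0,0,0,0,0,85],[0,0,0,0,0,0,85]],
  ],
)

```text
time: 46.45
tool_pos: [0.5883, 0.3184, 0.0139]
ee_rot: [-2.218, 2.224, -0.0]
force: [-0.4, 0.7, -0.0]
opening: 0.0834
finger_force: 0.0
```

>>> apply_moves(
  targets=[
    [[0,0,0,0,0,-25,87],[0,0,0,0,0,-60,87],[0,0,0,0,0,-105,87],[0,0,0,0,0,-105,87],[0,0,0,0,0,-105,87]],
  ],
)

```text
time: 46.95
tool_pos: [0.5886, 0.3188, 0.1204]
ee_rot: [-2.215, 2.222, 0.0]
force: [-0.9, -0.1, -0.3]
opening: 0.0873
finger_force: 0.0
```

Run:
```python
from h import *
info(); row([.6320,.139,.115],-.375,half=False)
```

```text
t 46.95 pos [588.6 318.8 120.4] yaw -1.574 tilt [-0.0026 -0.0026] F [-0.91 -0.09 -0.29] open 87.27 ff 0.0
row [-3.800e-03  8.000e-04 -1.199e+00] [179.7 -43.9   5. ] j6 -0.74
```

>>> apply_moves(
  targets=[
    [[0,0,-1.199,179.7,-43.9,3,87],[0,0,-1.199,179.7,-43.9,3,87],[0,0,-1.199,179.7,-43.9,3,87],[0,0,-1.199,179.7,-43.9,3,87],[0,0,-1.199,179.7,-43.9,3,87],[0,0,-1.199,179.7,-43.9,3,87],[0,0,-1.199,179.7,-43.9,3,87],[0,0,-1.199,179.7,-43.9,3,87]],
  ],
)

```text
time: 47.75
tool_pos: [0.6305, 0.1378, 0.1136]
ee_rot: [3.085, -0.584, -0.005]
force: [0.6, -0.2, -0.1]
opening: 0.0871
finger_force: 0.0
```

>>> apply_moves(
  targets=[
    [[0,0,0,0,0,0,87],[0,0,0,0,0,0,87]],
  ],
)

```text
time: 47.95
tool_pos: [0.6309, 0.1382, 0.1143]
ee_rot: [3.083, -0.597, -0.003]
force: [-0.7, -0.0, -0.4]
opening: 0.0872
finger_force: 0.0
```

Run:
```python
from h import *
info(); row([.6320,.139,.007],-.375,half=False); im=snapshot("scene"); save(im,"s9",2,(340,160,560,340))
```

```text
t 47.95 pos [630.9 138.2 114.3] yaw -0.3827 tilt [-0.0016  0.0015] F [-0.72 -0.   -0.37] open 87.23 ff 0.0
row [ 0.0015  0.0016 -0.0077] [  0.9  -1.3 107.3] j6 0.72
```

View pics/s9.png

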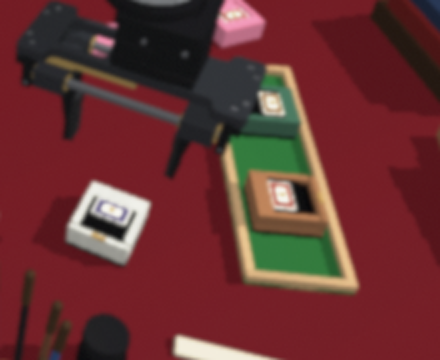

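Green and brown lie flat in the green tray, and white still stands where measured. Picking white.

>>> apply_moves(
  targets=[
    [[0,0,0,0.5,-0.8,45,87],[0,0,0,0.5,-0.8,80,87],[0,0,0,0.5,-0.8,98,87],[0,0,0,0.5,-0.8,105,87],[0,0,0,0.5,-0.8,107,87],[0,0,0,0.5,-0.8,107,87]],
  ],
)

```text
time: 48.6
tool_pos: [0.633, 0.1393, 0.0094]
ee_rot: [-3.084, 0.593, -0.002]
force: [0.1, -0.2, -0.4]
opening: 0.087
finger_force: 0.0
```

>>> apply_moves(
  targets=[
    [[0,0,0,0,0,0,50],[0,0,0,0,0,0,50],[0,0,0,0,0,0,50],[0,0,0,0,0,0,50],[0,0,0,0,0,0,50],[0,0,0,0,0,0,50],[0,0,0,0,0,0,50]],
  ],
)

```text
time: 49.3
tool_pos: [0.6325, 0.1391, 0.009]
ee_rot: [-3.085, 0.592, -0.001]
force: [-0.6, -0.4, 2.0]
opening: 0.0595
finger_force: 30.0
```

>>> apply_moves(
  targets=[
    [[0,0,0,0,0,-10,50],[0,0,0,0,0,-40,50],[0,0,0,0,0,-90,50],[0,0,0,0,0,-130,50],[0,0,0,0,0,-130,50],[0,0,0,0,0,-130,50]],
  ],
)

```text
time: 49.9
tool_pos: [0.6319, 0.1392, 0.1393]
ee_rot: [-3.084, 0.593, -0.001]
force: [-0.5, -0.1, -3.2]
opening: 0.0598
finger_force: 30.0
```

Run:
```python
from h import *
info(); row([.5817,-.3299,.135],-1.607,half=False)
```

```text
t 49.9 pos [631.9 139.2 139.3] yaw -0.3799 tilt [ 0.0001 -0.0014] F [-0.5 -0.1 -3.2] open 59.77 ff 30.0
row [-1.3000e-03  8.0000e-04  1.2271e+00] [127.3 454.2   3.7] j6 0.73
```

>>> apply_moves(
  targets=[
    [[0,0,0,63.5,227,0,50],[0,0,0,63.5,227,0,50],[0,0,0,63.5,227,0,50],[0,0,0,63.5,227,0,50],[0,0,0,63.5,227,0,50],[0,0,0,63.5,227,0,50]],
  ],
)

```text
time: 50.5
tool_pos: [0.6042, -0.0996, 0.1357]
ee_rot: [3.082, -0.602, -0.01]
force: [-0.2, 1.0, -2.5]
opening: 0.0596
finger_force: 30.0
```

>>> apply_moves(
  targets=[
    [[0,0,1.227,63.5,227,0,50],[0,0,1.227,63.5,227,0,50],[0,0,1.227,63.5,227,0,50],[0,0,1.227,63.5,227,0,50],[0,0,1.227,63.5,227,0,50],[0,0,1.227,63.5,227,0,50],[0,0,1.227,63.5,227,0,50],[0,0,1.227,63.5,227,0,50]],
  ],
)

```text
time: 51.3
tool_pos: [0.5806, -0.3292, 0.1355]
ee_rot: [2.202, -2.238, -0.008]
force: [-0.6, -0.4, -2.4]
opening: 0.0597
finger_force: 30.0
```

Run:
```python
from h import *
info(); row([.5817,-.3299,.0385],-1.607,half=False)
```

```text
t 51.3 pos [ 580.6 -329.2  135.5] yaw -1.5867 tilt [-0.0023  0.005 ] F [-0.65 -0.43 -2.36] open 59.71 ff 30.0
row [0.0051 0.0022 0.0204] [ 0.9 -1.6 97. ] j6 0.26
```

>>> apply_moves(
  targets=[
    [[0,0,0.01,0,0,35,50],[0,0,0.01,0,0,70,50],[0,0,0.01,0,0,95,50],[0,0,0.01,0,0,95,50],[0,0,0.01,0,0,95,50],[0,0,0.01,0,0,95,50]],
  ],
)

```text
time: 51.9
tool_pos: [0.5832, -0.33, 0.0449]
ee_rot: [-2.201, 2.241, -0.004]
force: [0.1, 0.8, -3.2]
opening: 0.0596
finger_force: 30.0
```

Run:
```python
from h import *
info(); row([.5817,-.3299,.0133],-1.607,half=False)
```

```text
t 51.9 pos [ 583.2 -330.    44.9] yaw -1.5887 tilt [ 0.0011 -0.0022] F [ 0.05  0.8  -3.21] open 59.56 ff 30.0
row [-0.0022 -0.0011  0.0183] [-0.1  1.6 31.6] j6 0.26
```

>>> apply_moves(
  targets=[
    [[0,0,0.016,0,0,10,50],[0,0,0.016,0,0,20,50],[0,0,0.016,0,0,27,50],[0,0,0.016,0,0,29,50],[0,0,0.016,0,0,30.5,50],[0,0,0.016,0,0,30.5,50]],
  ],
)

```text
time: 52.5
tool_pos: [0.5823, -0.3298, 0.0133]
ee_rot: [-2.182, 2.259, -0.001]
force: [-0.4, -0.1, -2.4]
opening: 0.0599
finger_force: 30.0
```

>>> apply_moves(
  targets=[
    [[0,0,0,0,0,0,85],[0,0,0,0,0,0,85],[0,0,0,0,0,0,85],[0,0,0,0,0,0,85],[0,0,0,0,0,0,85]],
  ],
)

```text
time: 53.0
tool_pos: [0.5823, -0.3298, 0.0133]
ee_rot: [-2.183, 2.259, -0.001]
force: [-0.2, -0.7, -0.0]
opening: 0.0838
finger_force: 0.0
```

>>> apply_moves(
  targets=[
    [[0,0,0,0,0,-25,87],[0,0,0,0,0,-60,87],[0,0,0,0,0,-105,87],[0,0,0,-50,50,-150,87],[0,0,0,-100,100,-150,87],[0,0,0,-100,100,-150,87],[0,0,0,-100,100,-150,87]],
  ],
)

```text
time: 53.7
tool_pos: [0.4813, -0.2234, 0.1645]
ee_rot: [-2.184, 2.257, 0.002]
force: [0.3, -0.5, 0.8]
opening: 0.0871
finger_force: 0.0
```

Run:
```python
from h import *
info(); im=snapshot("scene"); save(im,"s10",1.5,(110,140,530,330))
```

```text
t 53.7 pos [ 481.3 -223.4  164.5] yaw -1.6035 tilt [-0.0013  0.0006] F [ 0.35 -0.51  0.76] open 87.13 ff 0.0
```

View pics/s10.png

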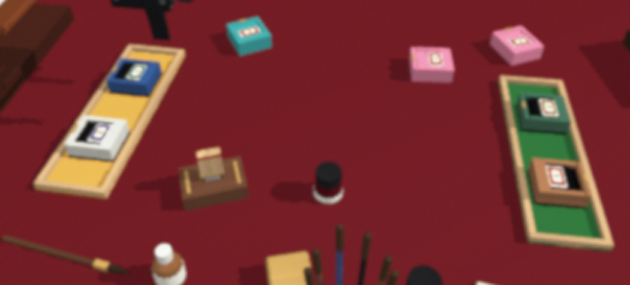

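Run:
```python
from h import *
for f in ("scene","top"):
    p=camera_params(f); im=snapshot(f); H,S,V=[a.astype(int) for a in cv2.split(cv2.cvtColor(im,cv2.COLOR_RGB2HSV))]
    c=w2px([.64,-.1455,.051],p)[0]; print(f,"exp top/mid",w2px([[.64,-.1455,.072],[.64,-.1455,.051],[.64,-.1455,.03]],p).round(1).tolist())
    m=(H>6)&(H<30)&(S<115)&(V>140); y,x=np.nonzero(m); k=(abs(x-c[0])<16)&(abs(y-c[1])<16); x,y=x[k],y[k]
    for r in range(y.min(),y.max()+1): print(r,x[y==r].min() if (y==r).any() else None,x[y==r].max() if (y==r).any() else None,end="; ")
    print("mean",x.mean(),y.mean())
```

```text
scene exp top/mid [[248.6, 240.1], [249.8, 247.5], [251.1, 254.6]]
239 249 255; 240 244 255; 241 242 255; 242 241 254; 243 241 251; 244 242 245; 245 None None; 246 250 256; 247 244 257; 248 242 257; 249 242 257; 250 242 257; 251 242 258; 252 243 258; 253 243 258; 254 243 257; 255 244 256; 256 244 255; 257 246 250; mean 249.49333333333334 248.55555555555554
top exp top/mid [[385.3, 121.5], [384.0, 124.4], [382.8, 127.3]]
109 369 400; 110 369 400; 111 369 400; 112 369 400; 113 369 400; 114 369 400; 115 369 400; 116 369 400; 117 369 400; 118 369 400; 119 369 400; 120 369 400; 121 369 400; 122 369 400; 123 369 400; 124 369 400; 125 369 400; 126 369 400; 127 369 400; 128 369 400; 129 369 400; 130 369 400; 131 369 400; 132 369 400; 133 369 400; 134 369 400; 135 369 400; 136 369 400; 137 369 400; 138 369 400; 139 369 400; 140 369 400; mean 384.5 124.5
```

The handle sits where an upright gauge should (top at about (248,241), expected (249,240)). Handing in.

```bash
python3 -c "
from workcell import *
print(hand_in())"
```

```text
the job is handed in; nothing more can be done
None
```

I handed the job in at about 54 s (no verdict was returned): green and brown let the blade down to the floor and lie in the green tray, blue and white stopped it and lie in the yellow tray, the gauge is back upright in its block, and the ink is still standing.

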